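Put the doming stakes back on their rack in order of size

TASK

Put the four steel doming stakes away on the low wooden rack, standing upright in the middle of the black rubber seats, one on each, in order of size: the smallest next to the brass end post, the largest at the far end. Do not knock any of them over on the way.

Things in the scene. Friction and masses are not known exactly. Their poses are not given: they have to be found in the camera images.
- stake_a: One of four bright steel doming stakes, loose, standing upright: a mushroom shape, round about its own z axis, with a 30 mm wide head on a 16 mm stem and a 30 mm wide, 10 mm high round foot; 54 mm tall in all. Origin: centre of the foot's underside; z up. The head has an upright cylindrical rim 16 mm high (from 33 to 49 mm above the origin, middle at 41 mm), below a shallow dome; it can be gripped across that rim from any side. The smallest; about 0.16 kg.
- stake_b: One of four bright steel doming stakes, loose, standing upright: a mushroom shape, round about its own z axis, with a 39 mm wide head on a 16 mm stem and a 30 mm wide, 10 mm high round foot; 62 mm tall in all. Origin: centre of the foot's underside; z up. The head has an upright cylindrical rim 16 mm high (from 40 to 56 mm above the origin, middle at 48 mm), below a shallow dome; it can be gripped across that rim from any side. The second smallest; about 0.24 kg.
- stake_c: One of four bright steel doming stakes, loose, standing upright: a mushroom shape, round about its own z axis, with a 48 mm wide head on a 16 mm stem and a 30 mm wide, 10 mm high round foot; 70 mm tall in all. Origin: centre of the foot's underside; z up. The head has an upright cylindrical rim 16 mm high (from 47 to 63 mm above the origin, middle at 55 mm), below a shallow dome; it can be gripped across that rim from any side. The second largest; about 0.34 kg.
- stake_d: One of four bright steel doming stakes, loose, standing upright: a mushroom shape, round about its own z axis, with a 57 mm wide head on a 16 mm stem and a 30 mm wide, 10 mm high round foot; 78 mm tall in all. Origin: centre of the foot's underside; z up. The head has an upright cylindrical rim 16 mm high (from 54 to 70 mm above the origin, middle at 62 mm), below a shallow dome; it can be gripped across that rim from any side. The largest; about 0.46 kg.
- seat_p: One of four identical black rubber discs, 50 mm across and 3 mm thick, fixed in a straight row 85 mm apart on the low wooden rack (a flat board 90 x 460 mm, 22 mm high, lying across the bench). Which of them is at which place in the row changes. Origin: centre of the disc's underside, 22 mm above the bench; the disc's top is 3 mm above it (25 mm above the bench). Its y axis runs along the row, x across it, z up.
- seat_q: One of four identical black rubber discs, 50 mm across and 3 mm thick, fixed in a straight row 85 mm apart on the low wooden rack (a flat board 90 x 460 mm, 22 mm high, lying across the bench). Which of them is at which place in the row changes. Origin: centre of the disc's underside, 22 mm above the bench; the disc's top is 3 mm above it (25 mm above the bench). Its y axis runs along the row, x across it, z up.
- seat_r: One of four identical black rubber discs, 50 mm across and 3 mm thick, fixed in a straight row 85 mm apart on the low wooden rack (a flat board 90 x 460 mm, 22 mm high, lying across the bench). Which of them is at which place in the row changes. Origin: centre of the disc's underside, 22 mm above the bench; the disc's top is 3 mm above it (25 mm above the bench). Its y axis runs along the row, x across it, z up.
- seat_s: One of four identical black rubber discs, 50 mm across and 3 mm thick, fixed in a straight row 85 mm apart on the low wooden rack (a flat board 90 x 460 mm, 22 mm high, lying across the bench). Which of them is at which place in the row changes. Origin: centre of the disc's underside, 22 mm above the bench; the disc's top is 3 mm above it (25 mm above the bench). Its y axis runs along the row, x across it, z up.
- end_post: Brass post fixed on the rack at one end of the row (either end, it changes), 62 mm tall, 24 mm wide at its foot and 20 mm at its knob. Origin: centre of its foot on the board's top, in line with the seats, 75 mm from the centre of the nearest seat (then 160, 245 and 330 mm to the others). The other end of the row has only a low wooden stop, 10 mm high. Its y axis runs along the row, x across, z up.
Things that resemble listed ones, but are neither listed nor needed, are in the scene too. What is shaped like the stake_b but pink or purple is not meant.

How it is judged:
By the outcome, as a careful person would: the job done as asked, in the order asked, and still so for the second after the job is handed in, with the robot touching nothing.
It also fails if it takes over 102 s, if anything falls off the work surface, if the arm or the gripper's body presses on something with over 40 N, if the wrist force passes 120 N, or if a joint passes its speed limit or range.

ROBOT

A 7-joint arm with a two-finger parallel gripper is mounted at the origin on the work surface. World frame = base frame: x ahead of the robot, y to its left, z up, the work surface at z = 0. Lengths are in mm, angles in rad, forces in N, time in s.
With the tool pointing down it reaches from about 425 to 875 mm from the base axis. Payload 9.9 kg.
Tool frame: the origin (TCP) lies on the mounting face of the last link; the fingertips stand 173 mm ahead of it and the grasp point (between the pads) lies 155 mm ahead of it; y points along the fingers, z is the direction in which the jaws open and shut, and the axes are right-handed (so a half turn about y gives the same grasp; the last joint's range is limited). The gripper opens to 85 mm and grips with 20 to 120 N. Pads are 22 mm wide; open, the fingers measure 114 mm over their backs; the gripper's body (76 mm by 85 mm) begins 54 mm behind the grasp point. The pads swing forward as they close: fully open they stand 13 mm farther back than shut.
Start: joints at [1.15, 0.576, 0.025, 1.437, -0.015, 1.129, -0.057], TCP at [223.072, -637.082, 404.689] pointing down, gripper open.
Joint ranges: [-2.76, 2.76], [-0.34, 2.15], [-1.52, 1.57], [0.19, 2.46], [-1.09, 4.23], [0.17, 1.99], [-2.82, 2.82]. Speed limits (rad/s): [2.22, 2.22, 3.01, 3.01, 3.14, 3.14, 3.14].

INTERFACE

Orientations are given as a unit quaternion [x, y, z, w].
In Python, from bench import bot, vision gives the robot as it stands. The module is installed in compiled form; this text tells all that it offers.
- The arm moves only by the tool jog_arm, never from a script. Its argument "increments" is a list of rows, each a list of 5 numbers: the shift along the tool's x, y, z in units of 0.03 m (1.0 is 0.03 m), then the turn about the tool's y in units of 5 degrees (1.0 is 5 degrees), then the closure in counts, from 0 (fully open) to 255 (shut). A call has 1 to 12 rows; each row shifts and turns the pose as measured when the row begins, along the tool's axes as they then stand; what a row does not reach is not made up. A row lasts 1/12 s, in which the tool goes at most 41.7 mm and 7.16 degrees, less where a joint would pass 70% of its speed; a pose out of reach is approached as far as the arm can. A call with a number of a shift or a turn outside -1 to 1 is refused whole. A call with a gripper value outside its range is refused whole. The fingers move at their own pace and stop on an object; "squeeze" is the grip in N (left out, the last holds). Time passes only in rows, so rows that do not move let the fingers close. It gives the time, the measured TCP pose, the force and the opening at its end, in the units of the state.
- bot.sense(): the state, without advancing time (a new reading comes with each control period).
- vision.read_camera(name): name is "scene" or "top"; returns the picture (420x560x3 uint8, blue, green, red); there is no depth.
- vision.camera_model(name): a dict with "fx", "fy", "cx", "cy" (pixels), "k1" (the pictures are not rectified: a ray, as slopes to the right and down, at radius r is drawn at 1 + k1 r^2 times it, then the intrinsics apply), "cam_to_world" (4x4, takes a point from camera to world coordinates). Camera axes: x right, y down, z forward; pixel columns grow to the right and rows downward; lengths in mm; the calibration is good to about 2 mm. A picture is of the moment at which its call begins. camera_model takes no time and is no camera call.
- bot.close_job(): hands the job in, once; it reports no verdict.
The state is a dict: "t": time; "joints": joint angles; "qvel": joint speeds; "joint_torque": joint torques, N m; "eef_pos": TCP position; "eef_rot": TCP orientation; "wrist_force": force on the tool from outside, world axes, zero at the start; "torque": the same for the moment, N m; "finger_gap": finger opening in mm.
Only numpy, scipy, OpenCV 4.12 (cv2) and the standard library are available. Lean on these libraries where they do the work, as an engineer would, in place of code of your own. Each camera call takes 0.05 s, during which the arm holds its last target.

## Working session

There is one attempt and no reset: what is moved stays moved. The work goes in short steps, Python scripts to look and compute and a tool call to move; the robot and the scene stay as the last step left them, time stands still between calls to the robot, and variables do not carry over. Pictures are saved under pics/ and viewed, and the job is handed in when it is done.

Besides the shell and the picture viewer there is one more tool, called after ">>>" as name([rows], argument=value, ...), one row to a line, values as JSON. jog_arm: Moves the arm, as the interface text tells. Shifts and turns lie within -1 to 1; 1 stands for 0.03 m of shift or 5 degrees of turn. Its arguments: {"type":"object","properties":{"increments":{"type":"array","items":{"type":"array","items":{"type":"number"}}},"squeeze":{"type":"number"}},"required":["increments"]}

```bash
mkdir -p pics
python3 - <<'E'
from bench import bot, vision
import cv2, numpy as np
np.set_printoptions(precision=4,suppress=True)
s=bot.sense(); print(s)
for n in("scene","top"):
    cv2.imwrite(f"pics/{n}0.png",vision.read_camera(n)); print(n,vision.camera_model(n))
E
```

```text
{'t': 0.0, 'joints': array([ 1.1502,  0.5765,  0.0248,  1.4379, -0.015 ,  1.129 , -0.0565]), 'qvel': array([-0.    , -0.0004,  0.0001,  0.0001,  0.0007, -0.0005,  0.0008]), 'joint_torque': array([ -0.0005, -76.5769,   2.2503, -28.5969,   0.0154,   0.0127,
         0.0001]), 'eef_pos': array([ 223.0367, -636.9113,  403.8342]), 'eef_rot': array([-0.1187,  0.6977, -0.6965,  0.1184]), 'wrist_force': array([-0.5257,  0.2322,  1.163 ]), 'torque': array([-0.0178, -0.0116, -0.0521]), 'finger_gap': 85.69410662340883}
scene {'fx': 425.0235713349543, 'fy': 425.0235713349543, 'cx': 282.17019806557744, 'cy': 213.48967787171964, 'k1': -0.05462767796079016, 'cam_to_world': array([[  -0.6174,    0.5535,   -0.559 , 1055.1703],
       [   0.7866,    0.4396,   -0.4336,  408.098 ],
       [   0.0057,   -0.7074,   -0.7067,  704.1651],
       [   0.    ,    0.    ,    0.    ,    1.    ]])}
top {'fx': 393.7746974821477, 'fy': 393.7746974821477, 'cx': 280.4788364675207, 'cy': 203.7139275604285, 'k1': 0.03204969514995362, 'cam_to_world': array([[   0.0497,   -0.9753,    0.2151,  309.5631],
       [  -0.9988,   -0.0491,    0.0079,  -18.4213],
       [   0.0028,   -0.2152,   -0.9766, 1080.0117],
       [   0.    ,    0.    ,    0.    ,    1.    ]])}
```

View pics/scene0.png

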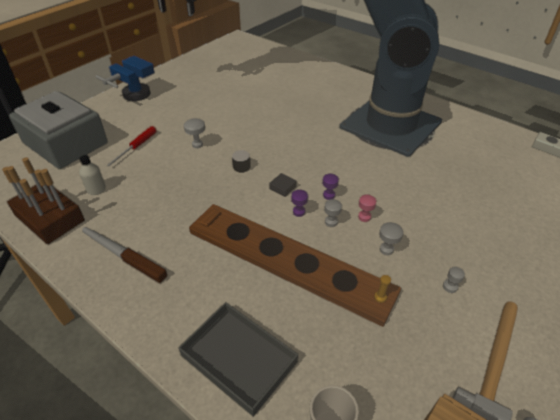

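View pics/top0.png

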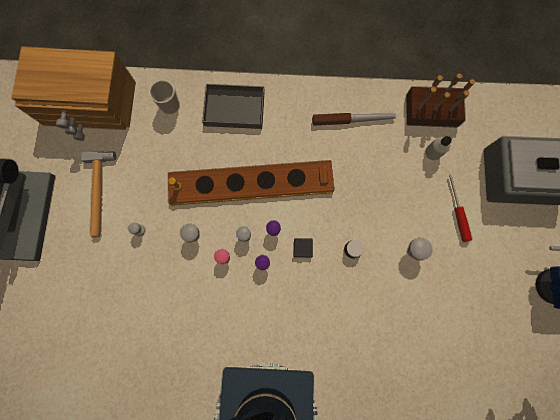

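```bash
cat > h.py <<'E'
import numpy as np, cv2
from bench import bot, vision
np.set_printoptions(precision=2,suppress=True)
M={n:vision.camera_model(n) for n in("scene","top")}
def KD(n):
    m=M[n]; return np.array([[m['fx'],0,m['cx']],[0,m['fy'],m['cy']],[0,0,1.]]),np.array([m['k1'],0,0,0.])
def ray(n,uv):
    K,D=KD(n); p=cv2.undistortPoints(np.array([[uv]],float),K,D)[0,0]
    T=M[n]['cam_to_world']; return T[:3,3],T[:3,:3]@np.array([p[0],p[1],1])
def onz(n,uv,z):
    o,d=ray(n,uv); return o+d*(z-o[2])/d[2]
def proj(n,P):
    K,D=KD(n); T=np.linalg.inv(M[n]['cam_to_world']); r,_=cv2.Rodrigues(T[:3,:3])
    return cv2.projectPoints(np.atleast_2d(np.array(P,float)),r,T[:3,3],K,D)[0][:,0]
def tri(u1,u2):
    o1,d1=ray("top",u1);o2,d2=ray("scene",u2)
    A=np.c_[d1,-d2]; s=np.linalg.lstsq(A,o2-o1,rcond=None)[0]
    a=o1+d1*s[0];b=o2+d2*s[1]; return (a+b)/2,np.linalg.norm(a-b)
E
python3 - <<'E'
from h import *
t=cv2.imread("pics/top0.png");s=cv2.imread("pics/scene0.png")
cv2.imwrite("pics/ct.png",cv2.resize(t[150:290,110:450],None,fx=2.35,fy=2.35,interpolation=cv2.INTER_CUBIC))
cv2.imwrite("pics/cs.png",cv2.resize(s[100:320,170:480],None,fx=2.5,fy=2.5,interpolation=cv2.INTER_CUBIC))
for n,uv in dict(a=(136,229),b=(243,234),c=(190,233),d=(420,248)).items(): 
    P=onz("top",uv,50); print(n,P,proj("scene",P))
print(proj("scene",[[223,-637,404],[223,-637,230]]),proj("top",[[223,-637,404]]))
from scipy.spatial.transform import Rotation as R
print(R.from_quat(bot.sense()['eef_rot']).as_matrix())
# seats
hsv=cv2.cvtColor(t,cv2.COLOR_BGR2HSV); m=((hsv[...,2]<60)).astype(np.uint8)
c,_=cv2.findContours(m,cv2.RETR_LIST,cv2.CHAIN_APPROX_NONE)
for k in c:
    a=cv2.contourArea(k)
    if 100<a<600:
        mm=cv2.moments(k);uv=(mm['m10']/a,mm['m01']/a);P=onz("top",uv,25);print(np.array(uv),a,P,proj("scene",P))
E
```

```text
a [449.37 365.61  50.  ] [[455.14 269.36]]
b [449.92  84.39  50.  ] [[334.23 206.95]]
c [445.7  223.56  50.  ] [[391.22 234.76]]
d [ 436.7  -378.96   50.  ] [[193.47 130.49]]
[[168.61 -45.75]
 [178.34  18.32]] [[671.96 370.34]]
[[-0.94 -0.    0.33]
 [-0.33  0.   -0.94]
 [ 0.   -1.   -0.  ]]
[302.68 247.68] 297.5 [424.53 -75.2   25.  ] [[284.35 180.46]]
[204.37 184.35] 228.0 [586.13 203.3   25.  ] [[345.76 280.24]]
[234.99 182.02] 223.0 [597.13 119.26  25.  ] [[307.68 262.79]]
[265.42 179.78] 228.0 [607.86  35.32  25.  ] [[272.21 246.39]]
[295.87 177.33] 225.5 [619.19 -48.92  25.  ] [[238.78 231.13]]
[547.45 163.4 ] 226.0 [ 693.38 -743.02   25.  ] [[ 40.43 133.93]]
[529.09 183.81] 151.5 [ 632.12 -688.6    25.  ] [[ 69.85 130.8 ]]
[232.64 124.82] 189.5 [766.1  138.46  25.  ] [[261.25 326.2 ]]
[447.98 102.22] 290.5 [ 866.08 -478.2    25.  ] [[ 31.24 207.58]]
[232.73  91.31] 525.0 [870.24 145.91  25.  ] [[224.2  372.36]]
[459.36  84.68] 119.0 [ 922.91 -512.87   25.  ] [[  1.12 214.56]]
[398.24  49.09] 579.5 [1031.02 -337.04   25.  ] [[ -8.55 284.05]]
```

View pics/ct.png

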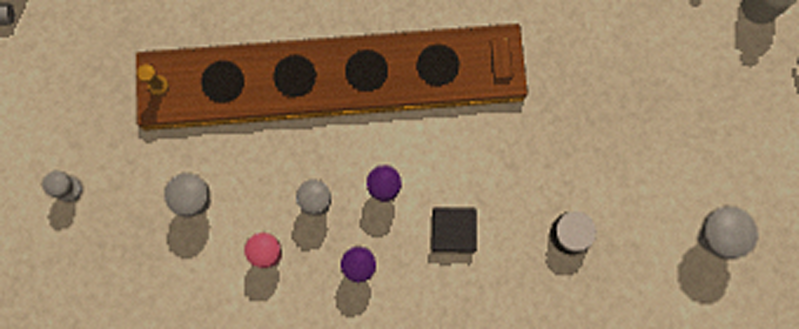

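View pics/cs.png

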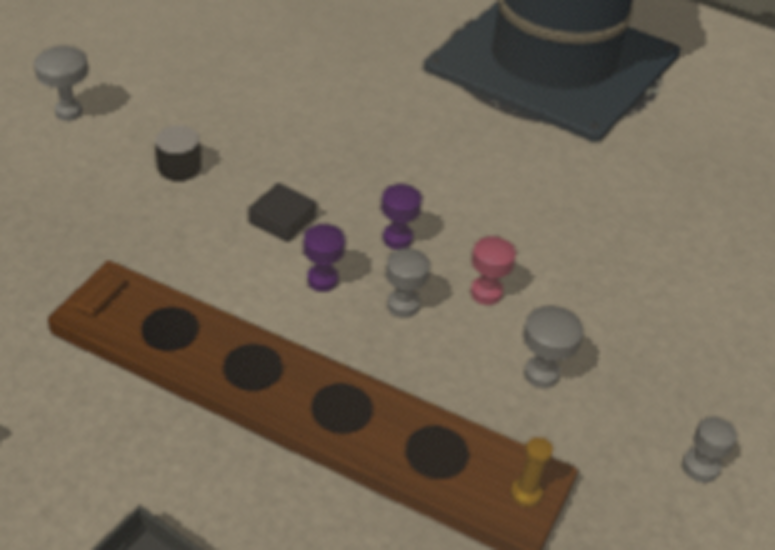

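Scene: end post is on the +y side (top 174,185), so seat order from the post is top (204,184), (235,182), (265,180), (296,177). Steel candidates in the top view: (136,229) small → a, (243,234) → b, (190,233) → c, (420,248) → d. Possible confusions: pink (222,257), purple (274,228) and (262,262), the pale-topped cylinder (354,249), black square (303,247). The last is not a seat, as it is not on the rack. Next: exact positions and head widths.

```bash
cat > meas.py <<'E'
from h import *
Z=dict(a=(33,49,54,30),b=(40,56,62,39),c=(47,63,70,48),d=(54,70,78,57))
def blob(img,uv,r=30,n="top"):
    # grey (unsaturated, not black) blob near uv
    u,v=map(int,uv); x0=max(u-r,0);y0=max(v-r,0); c=img[y0:v+r,x0:u+r]
    h=cv2.cvtColor(c,cv2.COLOR_BGR2HSV); m=((h[...,1]<38)&(h[...,2]>85)).astype(np.uint8)
    m=cv2.morphologyEx(m,cv2.MORPH_OPEN,np.ones((3,3)))
    k,_=cv2.findContours(m,cv2.RETR_EXTERNAL,cv2.CHAIN_APPROX_NONE)
    k=max(k,key=cv2.contourArea); return k+[[[x0,y0]]],m
E
python3 - <<'E'
from meas import *
t=cv2.imread("pics/top0.png");s=cv2.imread("pics/scene0.png")
ms=[]
for n,uv in dict(a=(136,229),b=(243,234),c=(190,233),d=(420,248)).items():
    k,m=blob(t,uv,18); (x,y),r=cv2.minEnclosingCircle(k)
    z0,z1,zt,w=Z[n]; P=onz("top",(x,y),z1); dist=np.linalg.norm(P-M['top']['cam_to_world'][:3,3])
    print(n,'top',np.array([x,y]),2*r,'width~',2*r*dist/M['top']['fx'],w,P, cv2.boundingRect(k),'scene pred',proj('scene',P))
    ms.append(cv2.resize(np.hstack([t[int(uv[1])-18:int(uv[1])+18,int(uv[0])-18:int(uv[0])+18][:m.shape[0],:m.shape[1]],cv2.merge([m*255]*3)]),(360,180),interpolation=0))
hs=cv2.cvtColor(s,cv2.COLOR_BGR2HSV)
for n,P in dict(a=(449,366,41),b=(450,84,48),c=(446,224,55),d=(437,-379,62)).items():
    u,v=proj("scene",[P])[0].astype(int); c=s[v-22:v+32,u-24:u+24]; ms.append(cv2.resize(c,(192,216),interpolation=cv2.INTER_CUBIC))
top=np.vstack([np.hstack(ms[:2]),np.hstack(ms[2:4])]); bot_=np.hstack(ms[4:]); 
out=np.zeros((576,768,3),np.uint8);out[:360,:720]=top;out[360:,:]=bot_
cv2.imwrite("pics/m1.png",out)
# seats in scene
m=(hs[...,2]<52).astype(np.uint8)
c,_=cv2.findContours(m,cv2.RETR_LIST,cv2.CHAIN_APPROX_NONE)
for k in c:
    a=cv2.contourArea(k)
    if 150<a<700:
        mm=cv2.moments(k);uv=(mm['m10']/a,mm['m01']/a)
        if 200<uv[0]<380 and uv[1]>200: print('seat scene',np.array(uv),a,onz("scene",uv,25))
E
```

```text
Traceback (most recent call last):
  File "meas.py", line 9, in blob
    k=max(k,key=cv2.contourArea); return k+[[[x0,y0]]],m
ValueError: max() iterable argument is empty
```

Run:
```python
from meas import *
t=cv2.imread("pics/top0.png")
h=cv2.cvtColor(t,cv2.COLOR_BGR2HSV)
for (u,v) in [(136,229),(420,248)]:
  for y in range(v-14,v+22,3): print(y,[f"{h[y,x,1]},{h[y,x,2]}" for x in range(u-16,u+18,3)])
```

```text
215 ['63,177', '73,178', '68,181', '75,174', '78,176', '72,177', '70,179', '71,177', '76,175', '75,180', '70,178', '72,177']
218 ['68,176', '80,172', '76,168', '71,180', '61,176', '75,170', '69,182', '74,180', '75,171', '77,176', '76,175', '67,178']
221 ['69,177', '73,172', '74,178', '76,174', '66,181', '79,177', '73,177', '75,176', '68,181', '74,180', '73,177', '79,164']
224 ['70,176', '63,178', '75,169', '63,167', '42,135', '37,139', '58,114', '76,168', '73,177', '67,176', '71,177', '75,176']
227 ['66,178', '82,175', '73,177', '40,122', '46,133', '41,137', '39,131', '42,122', '73,130', '77,176', '74,178', '67,179']
230 ['72,176', '77,179', '67,178', '46,111', '37,124', '38,129', '51,85', '48,107', '20,90', '76,172', '70,179', '77,170']
233 ['77,173', '68,177', '76,175', '72,174', '59,87', '40,63', '47,81', '49,99', '76,138', '74,176', '73,172', '69,177']
236 ['65,177', '71,177', '73,178', '70,176', '81,154', '84,124', '85,102', '78,108', '77,181', '74,175', '73,175', '75,174']
239 ['61,179', '71,179', '78,176', '74,180', '69,111', '73,118', '77,119', '78,102', '73,181', '73,177', '
[... 1184 characters left out ...]
'42,129', '40,140', '39,136', '44,134', '46,132', '47,124', '75,174', '72,177']
255 ['74,144', '78,125', '53,62', '49,99', '45,119', '43,120', '45,126', '47,125', '38,126', '78,161', '75,169', '74,173']
258 ['77,119', '80,118', '77,120', '62,98', '36,71', '45,113', '46,112', '51,105', '74,168', '72,170', '77,173', '68,175']
261 ['72,113', '75,119', '78,114', '81,116', '76,117', '80,153', '69,188', '71,176', '73,177', '70,172', '69,177', '76,172']
264 ['77,119', '75,116', '79,116', '81,117', '75,119', '79,145', '72,176', '74,168', '77,168', '72,169', '74,175', '67,179']
267 ['67,114', '77,113', '81,120', '82,124', '78,118', '75,109', '70,179', '76,172', '74,175', '74,175', '73,178', '71,176']
```

```bash
sed -i 's/h\[...,1\]<38)&(h\[...,2\]>85/h[...,1]<60)\&(h[...,2]>72/' meas.py
cat > first.py <<'E'
from meas import *
t=cv2.imread("pics/top0.png");s=cv2.imread("pics/scene0.png")
ms=[]
for n,uv in dict(a=(136,229),b=(243,234),c=(190,233),d=(420,248)).items():
    k,m=blob(t,uv,18); (x,y),r=cv2.minEnclosingCircle(k)
    z0,z1,zt,w=Z[n]; P=onz("top",(x,y),z1); dist=np.linalg.norm(P-M['top']['cam_to_world'][:3,3])
    print(n,'top',np.array([x,y]),2*r,'width~',2*r*dist/M['top']['fx'],w,P, cv2.boundingRect(k),'scene pred',proj('scene',P))
    c=cv2.resize(t[uv[1]-18:uv[1]+18,uv[0]-18:uv[0]+18],(180,180),interpolation=0); ms.append(np.hstack([c,cv2.resize(cv2.merge([m*255]*3),(180,180),interpolation=0)]))
for n,P in dict(a=(449,366,41),b=(450,84,48),c=(446,224,55),d=(437,-379,62)).items():
    u,v=proj("scene",[P])[0].astype(int); c=s[v-22:v+32,u-24:u+24].copy(); ms.append(cv2.resize(c,(192,216),interpolation=cv2.INTER_CUBIC)); print(n,'crop origin',u-24,v-22)
top=np.vstack([np.hstack(ms[:2]),np.hstack(ms[2:4])]); bot_=np.hstack(ms[4:]); 
out=np.zeros((576,768,3),np.uint8);out[:360,:720]=top;out[360:,:]=bot_
cv2.imwrite("pics/m1.png",out)
hs=cv2.cvtColor(s,cv2.COLOR_BGR2HSV)
m=(hs[...,2]<52).astype(np.uint8)
c,_=cv2.findContours(m,cv2.RETR_LIST,cv2.CHAIN_APPROX_NONE)
for k in c:
    a=cv2.contourArea(k)
    if 150<a<700:
        mm=cv2.moments(k);uv=(mm['m10']/a,mm['m01']/a)
        if 200<uv[0]<380 and uv[1]>200: print('seat scene',np.array(uv),a,onz("scene",uv,25))
E
python3 first.py
```

```text
a top [133.5 227.5] 11.401954650878906 width~ 32.20211264227196 30 [453.16 373.    49.  ] (128, 223, 12, 10) scene pred [[457.84 272.78]]
b top [242.76 233.14] 14.67948055267334 width~ 38.72896063611526 39 [451.34  84.58  56.  ] (236, 226, 15, 15) scene pred [[334.2  205.38]]
c top [188.89 232.3 ] 18.3634033203125 width~ 49.163016587229436 48 [445.66 223.56  63.  ] (180, 224, 18, 18) scene pred [[392.41 230.51]]
d top [420.75 248.25] 23.162670135498047 width~ 63.404074832211194 57 [ 433.69 -373.84   70.  ] (410, 238, 23, 22) scene pred [[194.58 124.38]]
a crop origin 430 250
b crop origin 309 185
c crop origin 367 211
d crop origin 168 104
seat scene [273.22 387.54] 180.0 [839.68 225.5   25.  ]
seat scene [344.27 280.46] 334.5 [588.37 201.28  25.  ]
seat scene [306.21 262.92] 309.0 [599.26 117.12  25.  ]
seat scene [270.56 246.53] 286.0 [610.31  32.86  25.  ]
seat scene [237.44 231.21] 261.0 [621.18 -51.04  25.  ]
```

View pics/m1.png

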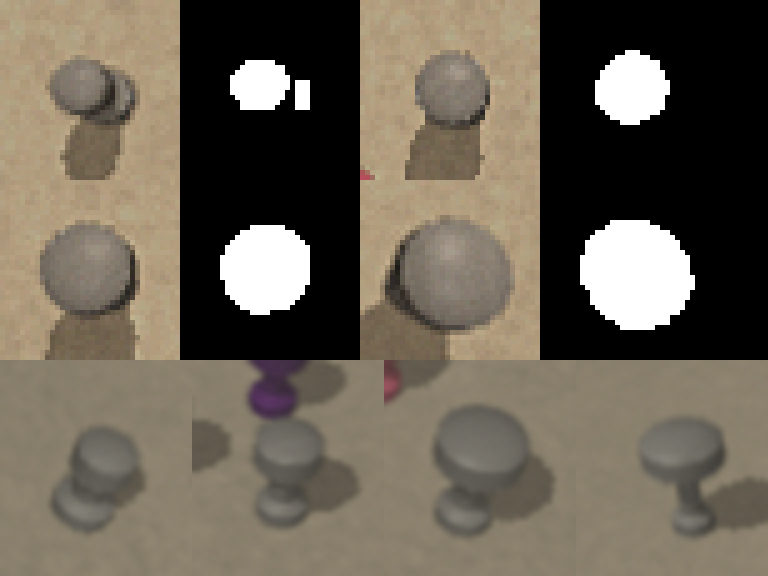

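Run:
```python
from meas import *
S=dict(a=(451,292.5),b=(331.75,226.5),c=(386.75,255),d=(197.5,148.25))
H=dict(a=(105,458,430,250,0),b=(288,447,309,185,192),c=(481,440,367,211,384),d=(682,447,168,104,576))
T=dict(a=(134.3,227.9),b=(242.8,233.3),c=(189.3,232.3),d=(420.2,248.2))
cam=M['scene']['cam_to_world'][:3,3]
for n in S:
    P=onz("scene",S[n],1);d=cam[:2]-P[:2];d/=np.linalg.norm(d);P[:2]-=15*d
    x,y,u,v,o=H[n]; h=(u+(x-o)/4,v+(y-360)/4)
    z0,z1,zt,w=Z[n]; zz=(z0+zt)/2
    print(n,'foot',P[:2],'sceneHead',onz("scene",h,zz)[:2],'topHead',onz("top",T[n],zz+2)[:2],'tri',*tri(T[n],h))
```

```text
a foot [449.97 377.79] sceneHead [454.07 371.84] topHead [452.68 372.1 ] tri [453.24 372.39  43.03] 1.307319143237285
b foot [448.59  83.77] sceneHead [452.   82.4] topHead [451.33  84.74] tri [452.09  83.82  51.76] 2.405416721766422
c foot [444.26 225.67] sceneHead [444.13 221.01] topHead [446.05 223.09] tri [446.24 222.33  61.13] 1.3212529824409132
d foot [ 434.42 -376.9 ] sceneHead [ 434.51 -374.07] topHead [ 433.99 -373.16] tri [ 434.35 -374.03   65.88] 0.31596610070140596
```

>>> jog_arm([
  [0,0,0,1,0],
  [0,0,0,1,0],
  [0,0,0,1,0],
  [0,0,0,0.9,0],
  [0,0,0,0,0],
], squeeze=60)

```text
t: 0.52
eef_pos: [222.7, -636.5, 401.4]
eef_rot: [0.006, 0.709, -0.705, -0.007]
wrist_force: [0.3, 0.1, -0.5]
finger_gap: 85.4
```

```bash
cat > st.py <<'E'
import sys
from h import *
from scipy.spatial.transform import Rotation as R
s=bot.sense();Rm=R.from_quat(s['eef_rot']).as_matrix();p=s['eef_pos']
print('t',s['t'],'pos',p,'grasp z',p[2]-155,'gap',s['finger_gap'],'F',s['wrist_force'],'yaw off(units about tool y)',np.degrees(np.arctan2(Rm[0,2],-Rm[1,2]))/5,'down',Rm[2,1])
if len(sys.argv)>1:
    tgt=np.array(eval(sys.argv[1]),float); d=tgt-p; print('units tool xyz',Rm.T@d/30, 'mm',d)
E
python3 st.py "(434.3,-374,300)"
```

```text
t 0.5167 pos [ 222.67 -636.49  401.37] grasp z 246.37242825658808 gap 85.42466445198076 F [ 0.31  0.14 -0.49] yaw off(units about tool y) -0.21512332831335246 down -0.999979522794487
units tool xyz [-6.9   3.42 -8.86] mm [ 211.63  262.49 -101.37]
```

>>> jog_arm([
  [-0.7,0.2,-0.9,0,0],
  [-0.7,0.2,-0.9,0,0],
  [-0.7,0.2,-0.9,0,0],
  [-0.7,0.2,-0.9,0,0],
  [-0.7,0.2,-0.9,0,0],
  [-0.7,0.2,-0.9,0,0],
  [-0.7,0.2,-0.9,0,0],
  [-0.7,0.2,-0.9,0,0],
  [-0.7,0.2,-0.9,0,0],
  [-0.5,0.2,-0.6,0,0],
  [0,0,0,0,0],
])

```text
t: 1.43
eef_pos: [434.4, -366.1, 335.4]
eef_rot: [-0.006, 0.71, -0.705, 0.0]
wrist_force: [0.8, -0.0, -0.1]
finger_gap: 85.2
```

```bash
python3 st.py "(434.3,-374,300)"
```

```text
t 1.4333 pos [ 434.4  -366.11  335.37] grasp z 180.3674793515239 gap 85.20217273779112 F [ 0.8  -0.02 -0.1 ] yaw off(units about tool y) 0.100163694195612 down -0.9999491950640618
units tool xyz [-0.    1.18  0.27] mm [ -0.1   -7.89 -35.37]
```

>>> jog_arm([
  [0,0.3,0.27,0,0],
  [0,0.8,0,0,0],
  [0,0.7,0,0,0],
  [0,0.3,0,0,0],
  [0,0,0,0,0],
  [0,0,0,0,0],
])

```text
t: 1.93
eef_pos: [433.1, -377.9, 268.6]
eef_rot: [-0.01, 0.709, -0.705, 0.004]
wrist_force: [0.7, -0.2, 0.4]
finger_gap: 85.6
```

```bash
cat > look.py <<'E'
import sys
from h import *
tag,x,y,z=sys.argv[1],*map(float,sys.argv[2:5]); ims=[]
for n in("scene","top"):
    im=vision.read_camera(n); cv2.imwrite(f"pics/{n}_{tag}.png",im)
    u,v=proj(n,[[x,y,z]])[0].astype(int); p=cv2.copyMakeBorder(im,60,60,60,60,cv2.BORDER_CONSTANT)
    print(n,'crop origin',u-50,v-50,'x4'); ims.append(cv2.resize(p[v+10:v+110,u+10:u+110],(400,400),interpolation=cv2.INTER_CUBIC))
cv2.imwrite(f"pics/l_{tag}.png",np.hstack(ims))
E
python3 st.py "(434.3,-374,213)"; python3 look.py d1 434 -374 62
```

```text
t 1.9333 pos [ 433.1  -377.86  268.56] grasp z 113.5591675864062 gap 85.5875783472247 F [ 0.69 -0.21  0.42] yaw off(units about tool y) 0.22498931407312991 down -0.9999597536928281
units tool xyz [-0.06  1.85 -0.12] mm [  1.2    3.86 -55.56]
scene crop origin 144 76 x4
top crop origin 369 198 x4
```

View pics/l_d1.png

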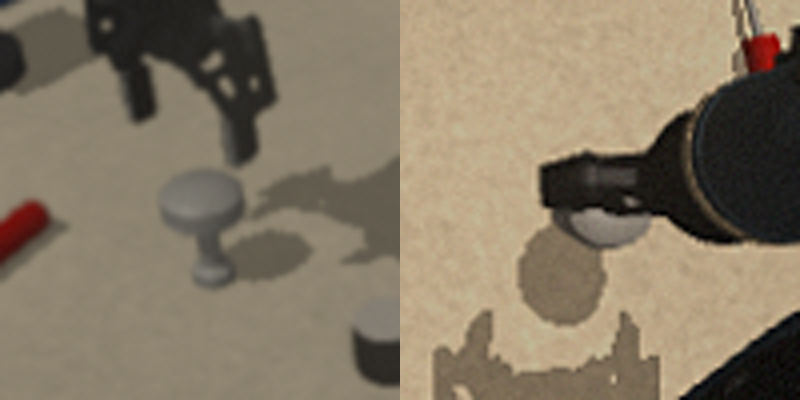

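The scene crop shows d at (194,126) with both open fingertips above it, midpoint about (192,111). I'll check what height the tips really have.

Run:
```python
from h import *
for z in (90,95,100,105,110): print(z,proj("scene",[[433.1,-377.9+42,z],[433.1,-377.9-42,z],[433.1,-377.9,z]]))
```

```text
90 [[203.76 122.75]
 [181.94 112.13]
 [192.66 117.34]]
95 [[203.53 121.1 ]
 [181.66 110.52]
 [192.4  115.72]]
100 [[203.3  119.45]
 [181.36 108.89]
 [192.14 114.08]]
105 [[203.06 117.79]
 [181.07 107.26]
 [191.87 112.43]]
110 [[202.83 116.12]
 [180.78 105.61]
 [191.61 110.77]]
```

>>> jog_arm([
  [0,0.6,-0.13,0,0],
  [0,0.6,0,0,0],
  [0,0.4,0,0,0],
  [0,0.1,0,0,0],
  [0,0,0,0,0],
  [0,0,0,0,0],
])

```text
t: 2.53
eef_pos: [434.2, -377.0, 223.4]
eef_rot: [0.006, -0.706, 0.708, -0.007]
wrist_force: [-0.3, -0.5, 0.3]
finger_gap: 85.3
```

```bash
python3 st.py "(434.3,-374,211)"
```

```text
t 2.5333 pos [ 434.22 -376.96  223.43] grasp z 68.42980356100944 gap 85.3351962554807 F [-0.32 -0.46  0.32] yaw off(units about tool y) 0.20866779226422713 down -0.9999905238929309
units tool xyz [-0.    0.41 -0.1 ] mm [  0.08   2.96 -12.43]
```

>>> jog_arm([
  [0,0.2,-0.05,0,0],
  [0,0.2,-0.05,0,0],
  [0,0.05,0,0,0],
  [0,0,0,0,0],
])

```text
t: 2.87
eef_pos: [435.0, -374.5, 211.8]
eef_rot: [0.004, -0.705, 0.709, -0.009]
wrist_force: [-0.3, 0.1, 0.8]
finger_gap: 85.2
```

```bash
python3 st.py "(434.3,-374,211)"
```

```text
t 2.8667 pos [ 434.99 -374.53  211.75] grasp z 56.75047298683265 gap 85.1766748549617 F [-0.32  0.08  0.83] yaw off(units about tool y) 0.20786792165557388 down -0.9999569672700516
units tool xyz [ 0.02  0.02 -0.02] mm [-0.69  0.53 -0.75]
```

>>> jog_arm([
  [0,0,0,0,40],
  [0,0,0,0,60],
  [0,0,0,0,75],
  [0,0,0,0,85],
  [0,0,0,0,95],
  [0,0,0,0,110],
  [0,0,0,0,140],
  [0,0,0,0,180],
  [0,0,0,0,180],
], squeeze=60)

```text
t: 3.62
eef_pos: [435.1, -374.3, 212.5]
eef_rot: [0.004, -0.705, 0.709, -0.009]
wrist_force: [-0.6, -0.2, 0.2]
finger_gap: 55.0
```

```bash
python3 st.py; python3 look.py d2 434 -374 62
```

```text
t 3.6167 pos [ 435.14 -374.25  212.51] grasp z 57.51135383271776 gap 55.030501167419224 F [-0.55 -0.24  0.2 ] yaw off(units about tool y) 0.2126126045906486 down -0.9999566642460852
scene crop origin 144 76 x4
top crop origin 369 198 x4
```

View pics/l_d2.png

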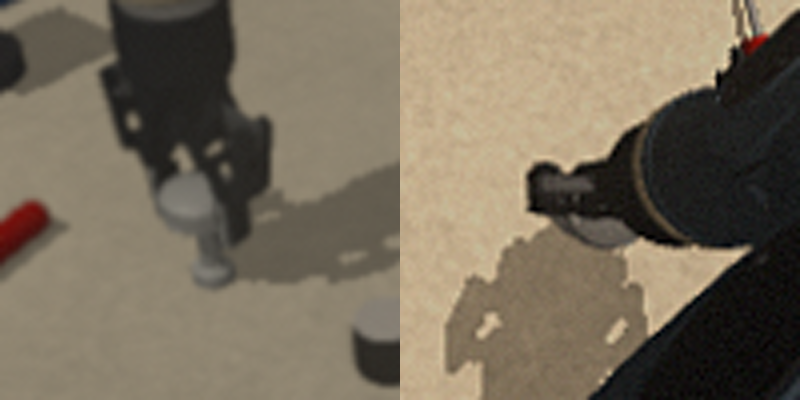

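Run:
```python
from h import *
p=proj("scene",[[435,-374+36,45],[435+11,-374+36,45],[435,-374-36,45],[435,-374,62]]);print((p-[144,76])*4)
p=proj("top",[[435,-374+36,80],[435,-374-36,80],[435,-374,70]]);print((p-[369,198])*4)
```

```text
[[242.96 244.48]
 [231.11 251.96]
 [169.61 207.22]
 [202.35 204.4 ]]
[[155.35 194.31]
 [270.32 200.29]
 [207.19 198.96]]
```

>>> jog_arm([
  [0,-0.3,0,0,180],
  [0,-0.5,0,0,180],
  [0,-0.8,0,0,180],
  [0,-0.9,0,0,180],
  [0,-0.9,0,0,180],
  [0,-0.5,0,0,180],
  [0,-0.2,0,0,180],
  [0,0,0,0,180],
])

```text
t: 4.38
eef_pos: [432.2, -372.1, 339.8]
eef_rot: [-0.007, 0.707, -0.707, 0.006]
wrist_force: [0.5, 0.3, -5.2]
finger_gap: 54.7
```

```bash
python3 st.py "(620.2,-50,335)"; python3 look.py d3 434 -374 155
```

```text
t 4.3833 pos [ 432.16 -372.1   339.77] grasp z 184.76952740190285 gap 54.661628546429064 F [ 0.48  0.35 -5.2 ] yaw off(units about tool y) 0.2086286288735016 down -0.9999972422230349
units tool xyz [ -6.46   0.15 -10.62] mm [188.04 322.1   -4.77]
scene crop origin 139 46 x4
top crop origin 383 194 x4
```

View pics/l_d3.png

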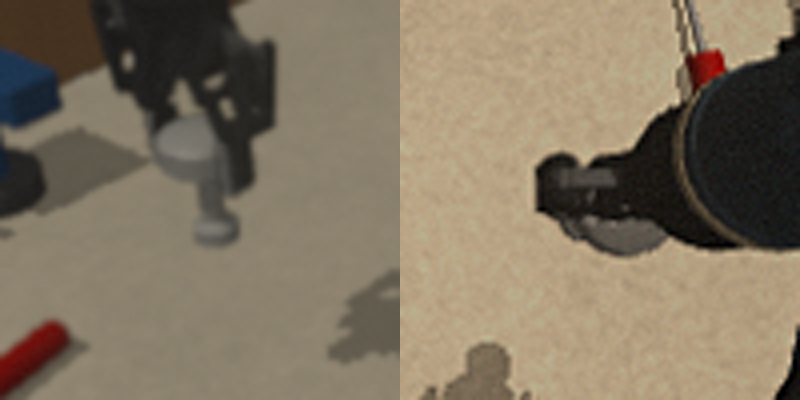

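>>> jog_arm([
  [-0.3,0,-0.5,0,180],
  [-0.6,0,-1,0,180],
  [-0.6,0,-1,0,180],
  [-0.6,0,-1,0,180],
  [-0.6,0,-1,0,180],
  [-0.6,0,-1,0,180],
  [-0.6,0,-1,0,180],
  [-0.6,0,-1,0,180],
  [-0.6,0,-1,0,180],
  [-0.6,0,-1,0,180],
  [-0.6,0,-0.8,0,180],
  [-0.3,0,-0.4,0,180],
])

```text
t: 5.48
eef_pos: [625.9, -37.5, 314.1]
eef_rot: [-0.015, 0.709, -0.705, -0.011]
wrist_force: [1.0, 0.9, -5.9]
finger_gap: 54.7
```

>>> jog_arm([
  [0,0,0,0,180],
  [0,0,0,0,180],
])

```text
t: 5.65
eef_pos: [627.1, -31.9, 309.9]
eef_rot: [-0.019, 0.71, -0.704, -0.01]
wrist_force: [-0.9, -0.9, -5.3]
finger_gap: 54.8
```

```bash
python3 st.py "(620.2,-50,238)"; python3 look.py d4 620 -50 120
```

```text
t 5.65 pos [627.11 -31.85 309.92] grasp z 154.91530004259835 gap 54.780968201155325 F [-0.88 -0.94 -5.27] yaw off(units about tool y) 0.14360998246967566 down -0.9990907641012854
units tool xyz [0.14 2.4  0.62] mm [ -6.91 -18.15 -71.92]
scene crop origin 184 149 x4
top crop origin 247 116 x4
```

View pics/l_d4.png

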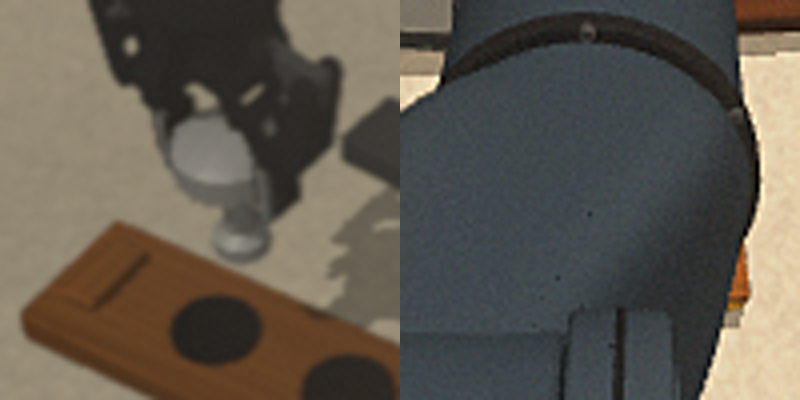

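```bash
sed -i "s/'down',Rm\[2,1\]/'tooly deg',np.degrees(Rm[:2,1])/" st.py; python3 st.py "(620.2,-50,238)"
```

```text
t 5.75 pos [626.63 -33.04 310.34] grasp z 155.3359069152699 gap 54.69186441522164 F [-0.69  0.63 -4.92] yaw off(units about tool y) 0.12356527640310393 tooly deg [-2.39  0.48]
units tool xyz [0.12 2.41 0.58] mm [ -6.43 -16.96 -72.34]
```

>>> jog_arm([
  [0.14,0,0.3,0,180],
  [0,0,0.3,0,180],
  [0,0,0,0,180],
  [0,0,0,0,180],
])

```text
t: 6.08
eef_pos: [620.0, -58.7, 309.8]
eef_rot: [-0.017, 0.709, -0.705, -0.014]
wrist_force: [-0.7, -0.6, -5.9]
finger_gap: 54.8
```

```bash
python3 st.py "(620.2,-50,238)"
```

```text
t 6.0833 pos [619.97 -58.73 309.83] grasp z 154.83192456137408 gap 54.820126316558124 F [-0.69 -0.59 -5.92] yaw off(units about tool y) 0.04000179100712553 tooly deg [-2.53  0.32]
units tool xyz [-0.11  2.39 -0.28] mm [  0.23   8.73 -71.83]
```

>>> jog_arm([
  [1,0,0,0,180],
  [1,0,0,0,180],
  [1,0,0,0,180],
  [0,0,0,0,180],
])

```text
t: 6.42
eef_pos: [526.3, -63.2, 313.6]
eef_rot: [-0.014, 0.709, -0.705, -0.016]
wrist_force: [-1.6, -0.8, -6.5]
finger_gap: 54.9
```

```bash
sed -i 's/^if len/f=float(sys.argv[2]) if len(sys.argv)>2 else 155; print("point",f,"ahead",p+Rm[:,1]*f)\nif len/; s/d=tgt-p;/d=tgt-(p+Rm[:,1]*f);/' st.py; python3 st.py "(620.2,-50,25)" 212.5
```

```text
t 6.4167 pos [526.27 -63.19 313.56] grasp z 158.56240198657656 gap 54.93959878935336 F [-1.62 -0.76 -6.46] yaw off(units about tool y) -0.0387116675789985 tooly deg [-2.46  0.27]
point 212.5 ahead [517.16 -62.21 101.26]
units tool xyz [-3.54  2.39 -0.41] mm [103.04  12.21 -76.26]
```

>>> jog_arm([
  [0,-1,0,0,180],
  [0,-1,0,0,180],
  [0,-1,0,0,180],
  [0,0,0,0,180],
])

```text
t: 6.75
eef_pos: [526.9, -66.4, 407.3]
eef_rot: [-0.013, 0.709, -0.705, -0.019]
wrist_force: [3.1, -0.4, -4.7]
finger_gap: 55.3
```

```bash
cd .;python3 st.py "(620.2,-50,25)" 212.5
```

```text
t 6.75 pos [526.87 -66.43 407.32] grasp z 252.3241095206057 gap 55.27320791738569 F [ 3.09 -0.43 -4.66] yaw off(units about tool y) -0.10172983745318749 tooly deg [-2.65  0.27]
point 212.5 ahead [517.05 -65.43 195.05]
units tool xyz [-3.69  5.51 -0.52] mm [ 103.15   15.43 -170.05]
```

>>> jog_arm([
  [0,0,1,0,180],
  [0,0,1,0,180],
  [0,0,1,0,180],
  [0,0,0,0,180],
])

```text
t: 7.08
eef_pos: [526.0, -159.2, 409.2]
eef_rot: [-0.012, 0.708, -0.705, -0.016]
wrist_force: [0.1, -1.9, -5.4]
finger_gap: 54.8
```

```bash
cd .;python3 st.py "(620.2,-50,25)" 212.5
```

```text
t 7.0833 pos [ 526.   -159.15  409.2 ] grasp z 254.1969402051359 gap 54.809845399295746 F [ 0.14 -1.85 -5.45] yaw off(units about tool y) -0.06586247925753871 tooly deg [-2.23  0.25]
point 212.5 ahead [ 517.72 -158.22  196.86]
units tool xyz [-3.62  5.61 -3.6 ] mm [ 102.48  108.22 -171.86]
```

>>> jog_arm([
  [0,0,-0.3,0,180],
  [0,0,-0.3,0,180],
  [0,0,-0.3,0,180],
  [0,0,-0.3,0,180],
  [0,0,-0.3,0,180],
  [0,0,-0.3,0,180],
  [0,0,-0.3,0,180],
  [0,0,-0.3,0,180],
  [0,0,-0.3,0,180],
  [0,0,-0.3,0,180],
])

```text
t: 7.92
eef_pos: [525.6, -59.8, 408.0]
eef_rot: [-0.012, 0.709, -0.705, -0.017]
wrist_force: [-0.6, 0.1, -4.9]
finger_gap: 55.4
```

```bash
cd .;python3 st.py "(620.2,-50,25)" 212.5
```

```text
t 7.9167 pos [525.57 -59.83 408.03] grasp z 253.0325525454893 gap 55.35279368276077 F [-0.59  0.11 -4.94] yaw off(units about tool y) -0.07769244103818275 tooly deg [-2.33  0.31]
point 212.5 ahead [516.93 -58.67 195.71]
units tool xyz [-3.67  5.55 -0.28] mm [ 103.27    8.67 -170.71]
```

>>> jog_arm([
  [0,0,1,0,180],
  [0,0,1,0,180],
  [0,0,1,0,180],
  [0,0,1,0,180],
  [0,0,1,0,180],
  [0,0,1,0,180],
  [0,0,1,0,180],
  [0,0,1,0,180],
  [0,0,1,0,180],
  [0,0,0,0,180],
])

```text
t: 8.75
eef_pos: [529.9, -328.1, 404.9]
eef_rot: [-0.018, 0.71, -0.704, -0.01]
wrist_force: [-0.6, -0.9, -4.3]
finger_gap: 55.1
```

```bash
cd .;python3 st.py "(620.2,-50,25)" 212.5
```

```text
t 8.75 pos [ 529.91 -328.11  404.91] grasp z 249.906673712989 gap 55.101469260291225 F [-0.55 -0.88 -4.33] yaw off(units about tool y) 0.12317053928360011 tooly deg [-2.28  0.43]
point 212.5 ahead [ 521.44 -326.5   192.58]
units tool xyz [-3.61  5.52 -9.14] mm [  98.76  276.5  -167.58]
```

>>> jog_arm([
  [-0.2,0,-0.5,0,180],
  [-0.2,0,-0.5,0,180],
  [-0.2,0,-0.5,0,180],
  [-0.2,0,-0.5,0,180],
  [-0.2,0,-0.5,0,180],
  [-0.2,0,-0.5,0,180],
  [-0.2,0,-0.5,0,180],
  [-0.2,0,-0.5,0,180],
  [-0.2,0,-0.5,0,180],
  [-0.2,0,-0.5,0,180],
  [-0.2,0,-0.5,0,180],
  [-0.2,0,-0.5,0,180],
])

```text
t: 9.75
eef_pos: [604.3, -133.8, 400.7]
eef_rot: [-0.016, 0.71, -0.704, -0.015]
wrist_force: [-0.3, -0.2, -5.0]
finger_gap: 55.1
```

```bash
cd .;python3 st.py "(620.2,-50,25)" 212.5
```

```text
t 9.75 pos [ 604.27 -133.84  400.71] grasp z 245.71031906849225 gap 55.11754110408629 F [-0.3  -0.18 -4.98] yaw off(units about tool y) 0.027122623098563975 tooly deg [-2.51  0.46]
point 212.5 ahead [ 594.95 -132.15  188.42]
units tool xyz [-1.09  5.43 -2.69] mm [  25.25   82.15 -163.42]
```

>>> jog_arm([
  [-0.2,0.2,-0.5,0,180],
  [-0.2,0.2,-0.5,0,180],
  [-0.2,0.2,-0.5,0,180],
  [-0.2,0.2,-0.5,0,180],
  [-0.2,0.2,-0.5,0,180],
  [0,0.4,-0.1,0,180],
  [0,0.4,0,0,180],
  [0,0.4,0,0,180],
  [0,0.4,0,0,180],
  [0,0.4,0,0,180],
  [0,0.4,0,0,180],
  [0,0,0,0,180],
])

```text
t: 10.75
eef_pos: [632.0, -24.2, 293.3]
eef_rot: [-0.023, 0.713, -0.701, -0.007]
wrist_force: [-0.1, -0.1, -4.9]
finger_gap: 55.2
```

```bash
cd .;python3 st.py "(620.2,-50,25)" 212.5
```

```text
t 10.75 pos [631.98 -24.22 293.34] grasp z 138.3389612142214 gap 55.219370942002605 F [-0.07 -0.15 -4.89] yaw off(units about tool y) 0.24897352019066146 tooly deg [-2.45  0.89]
point 212.5 ahead [622.9  -20.92  81.06]
units tool xyz [0.03 1.86 1.  ] mm [ -2.7  -29.08 -56.06]
```

>>> jog_arm([
  [0,0,0.3,0,180],
  [0,0,0.3,0,180],
  [0,0,0.1,0,180],
  [0,0,0,0,180],
  [0,0,0,0,180],
])

```text
t: 11.17
eef_pos: [633.1, -45.7, 295.1]
eef_rot: [-0.022, 0.712, -0.701, -0.006]
wrist_force: [-0.5, -0.6, -4.8]
finger_gap: 54.6
```

```bash
cd .;python3 st.py "(620.2,-50,25)" 212.5
```

```text
t 11.1667 pos [633.11 -45.69 295.13] grasp z 140.13308258421506 gap 54.63915496030482 F [-0.52 -0.62 -4.84] yaw off(units about tool y) 0.26021682335585644 tooly deg [-2.33  0.88]
point 212.5 ahead [624.46 -42.45  82.83]
units tool xyz [0.07 1.93 0.28] mm [ -4.26  -7.55 -57.83]
```

>>> jog_arm([
  [0.07,0.3,0.2,0,180],
  [0,0.3,0.1,0,180],
  [0,0.3,0,0,180],
  [0,0.3,0,0,180],
  [0,0.2,0,0,180],
  [0,0,0,0,180],
  [0,0,0,0,180],
])

```text
t: 11.75
eef_pos: [628.9, -55.4, 248.5]
eef_rot: [-0.022, 0.713, -0.701, -0.007]
wrist_force: [-0.4, -0.7, -4.4]
finger_gap: 55.2
```

```bash
cd .;python3 st.py "(620.2,-50,25)" 212.5; python3 look.py d5 620 -50 50
```

```text
t 11.75 pos [628.95 -55.44 248.54] grasp z 93.53628237753253 gap 55.19440401802645 F [-0.4  -0.7  -4.41] yaw off(units about tool y) 0.2459322222368971 tooly deg [-2.32  0.9 ]
point 212.5 ahead [620.33 -52.12  36.24]
units tool xyz [-0.01  0.38 -0.06] mm [ -0.13   2.12 -11.24]
scene crop origin 187 173 x4
top crop origin 246 124 x4
```

View pics/l_d5.png

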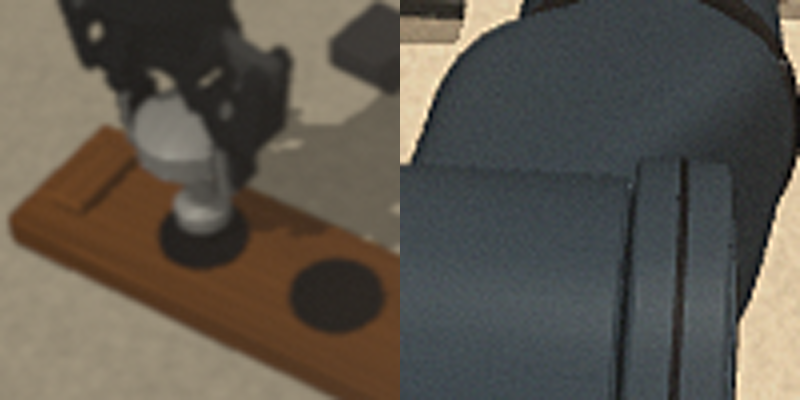

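```bash
cat > foot.py <<'E'
import sys
from h import *
u,v,z=map(float,sys.argv[1:4]); P=onz("scene",(u,v),z); cam=M['scene']['cam_to_world'][:3,3]
d=cam[:2]-P[:2];d/=np.linalg.norm(d);print('foot centre (scene)',P[:2]-15*d)
E
python3 foot.py 237.75 232.25 36.5
```

```text
foot centre (scene) [620.04 -51.62]
```

>>> jog_arm([
  [-0.02,0.15,-0.04,0,180],
  [0,0.12,0,0,180],
  [0,0.1,0,0,180],
  [0,0.05,0,0,180],
  [0,0,0,0,180],
])

```text
t: 12.27
eef_pos: [630.3, -53.4, 237.9]
eef_rot: [-0.02, 0.713, -0.701, -0.004]
wrist_force: [-0.7, 0.2, -3.8]
finger_gap: 55.0
```

```bash
cd .;python3 st.py "(620.2,-50,25)" 212.5
```

```text
t 12.2667 pos [630.28 -53.42 237.95] grasp z 82.94813821002276 gap 54.95931242279747 F [-0.66  0.18 -3.8 ] yaw off(units about tool y) 0.2554222780967327 tooly deg [-2.03  0.89]
point 212.5 ahead [622.76 -50.1   25.61]
units tool xyz [ 0.08  0.02 -0.  ] mm [-2.56  0.1  -0.61]
```

Still hanging (-3.8 N); a few small steps down.

>>> jog_arm([
  [0.06,0.06,0,0,180],
  [0,0.06,0,0,180],
  [0,0,0,0,180],
])

```text
t: 12.52
eef_pos: [629.9, -53.4, 238.4]
eef_rot: [-0.018, 0.713, -0.701, -0.002]
wrist_force: [0.1, 1.1, -6.2]
finger_gap: 54.7
```

```bash
cd .;python3 st.py "(620.2,-50,25)" 212.5
```

```text
t 12.5167 pos [629.89 -53.39 238.4 ] grasp z 83.39909778320592 gap 54.66146222230521 F [ 0.07  1.09 -6.17] yaw off(units about tool y) 0.2559605933053554 tooly deg [-1.6  0.9]
point 212.5 ahead [623.97 -50.04  26.01]
units tool xyz [ 0.12  0.04 -0.  ] mm [-3.77  0.04 -1.01]
```

>>> jog_arm([
  [0.12,0.1,0,0,180],
  [0,0.1,0,0,180],
  [0,0,0,0,180],
  [0,0,0,0,180],
])

```text
t: 12.85
eef_pos: [628.7, -53.4, 239.0]
eef_rot: [-0.013, 0.713, -0.701, 0.003]
wrist_force: [-0.6, 0.3, -5.4]
finger_gap: 54.7
```

```bash
cd .;python3 st.py "(620.2,-50,25)" 212.5;python3 look.py d6 620 -50 50
```

```text
t 12.85 pos [628.66 -53.45 238.96] grasp z 83.96055477956614 gap 54.74904120475163 F [-0.56  0.32 -5.37] yaw off(units about tool y) 0.25660903615849906 tooly deg [-0.79  0.91]
point 212.5 ahead [625.75 -50.07  26.51]
units tool xyz [ 0.18  0.05 -0.01] mm [-5.55  0.07 -1.51]
scene crop origin 187 173 x4
top crop origin 246 124 x4
```

View pics/l_d6.png

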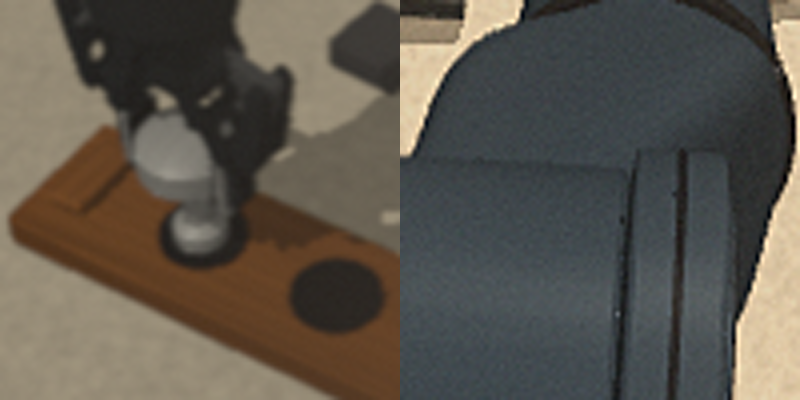

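```bash
cd .;python3 foot.py 237 236.5 26; python3 foot.py 237 236.5 25; python3 -c "
from h import *
print(bot.sense())"
```

```text
foot centre (scene) [623.54 -51.65]
foot centre (scene) [622.92 -52.31]
{'t': 12.95, 'joints': array([-0.03,  0.69,  0.07,  1.73, -0.09,  0.74, -1.45]), 'qvel': array([ 0.  ,  0.01,  0.  ,  0.  ,  0.  ,  0.  , -0.  ]), 'joint_torque': array([ -0.01, -81.  ,   3.77, -22.35,  -0.07,   0.11,   0.  ]), 'eef_pos': array([628.38, -53.43, 238.23]), 'eef_rot': array([-0.01,  0.71, -0.7 ,  0.  ]), 'wrist_force': array([-0.64,  0.4 , -4.91]), 'torque': array([-0.1 , -0.  , -0.04]), 'finger_gap': 54.94341887951675}
```

>>> jog_arm([
  [0,0.25,0,0,180],
])

```text
t: 13.03
eef_pos: [630.1, -53.1, 235.4]
eef_rot: [-0.011, 0.713, -0.701, 0.005]
wrist_force: [-9.6, -0.7, 95.2]
finger_gap: 55.1
```

```bash
cd .;python3 st.py "(620.2,-50,25)" 212.5
```

```text
t 13.0333 pos [630.1  -53.07 235.42] grasp z 80.42416515135787 gap 55.06607449230801 F [-9.62 -0.73 95.2 ] yaw off(units about tool y) 0.25784399775596445 tooly deg [-0.47  0.95]
point 212.5 ahead [628.36 -49.56  22.96]
units tool xyz [ 0.27 -0.07  0.01] mm [-8.16 -0.44  2.04]
```

>>> jog_arm([
  [0,-0.1,0,0,180],
  [0,0,0,0,180],
])

```text
t: 13.2
eef_pos: [631.0, -52.6, 240.1]
eef_rot: [-0.01, 0.713, -0.701, 0.007]
wrist_force: [0.2, 0.8, -5.7]
finger_gap: 55.0
```

```bash
cd .;python3 st.py "(620.2,-50,25)" 212.5;python3 look.py d7 620 -50 50
```

```text
t 13.2 pos [630.99 -52.59 240.08] grasp z 85.08135267539484 gap 55.02802096777605 F [ 0.15  0.82 -5.7 ] yaw off(units about tool y) 0.2637084306998367 tooly deg [-0.24  0.99]
point 212.5 ahead [630.12 -48.92  27.61]
units tool xyz [0.33 0.09 0.03] mm [-9.92 -1.08 -2.61]
scene crop origin 187 173 x4
top crop origin 246 124 x4
```

View pics/l_d7.png

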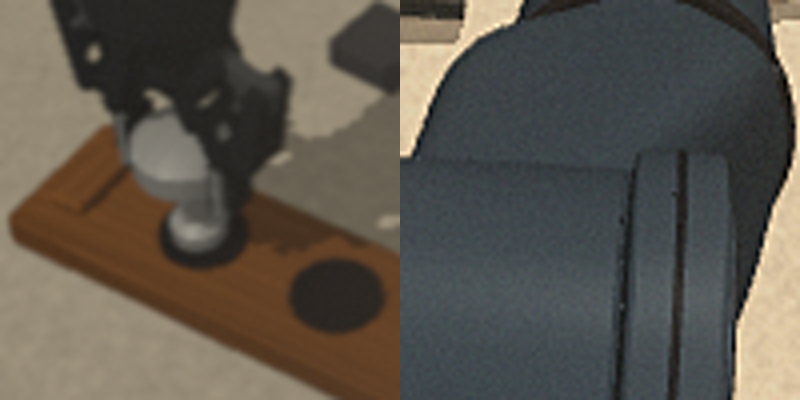

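```bash
cd .;python3 foot.py 235.75 236.75 27.6
```

```text
foot centre (scene) [626.77 -52.24]
```

>>> jog_arm([
  [0.15,0,0.03,0,180],
  [0.15,0,0,0,180],
  [0,0,0,0,180],
  [0,0,0,0,180],
])

```text
t: 13.63
eef_pos: [619.3, -53.8, 235.8]
eef_rot: [-0.012, 0.713, -0.701, 0.004]
wrist_force: [0.3, 0.8, 2.4]
finger_gap: 54.7
```

```bash
cd .;python3 st.py "(620.2,-50,25)" 212.5
```

```text
t 13.6333 pos [619.27 -53.81 235.76] grasp z 80.75927356116944 gap 54.71468205720741 F [0.27 0.82 2.39] yaw off(units about tool y) 0.2602925069368971 tooly deg [-0.7   0.99]
point 212.5 ahead [616.69 -50.13  23.31]
units tool xyz [-0.12 -0.06 -0.  ] mm [3.51 0.13 1.69]
```

```bash
cd .;python3 look.py d8 620 -50 50
```

```text
scene crop origin 187 173 x4
top crop origin 246 124 x4
```

View pics/l_d8.png

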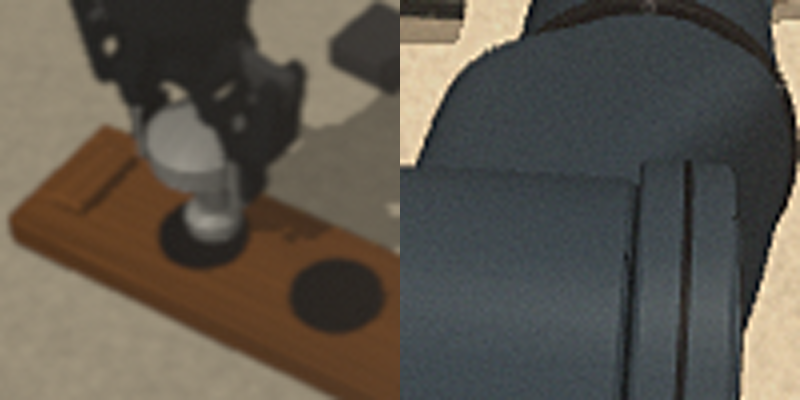

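```bash
cd .;python3 foot.py 240.25 233.5 25
```

```text
foot centre (scene) [611.98 -52.57]
```

>>> jog_arm([
  [0,-0.1,0,0,180],
  [-0.1,0,0,0,180],
  [0,0,0,0,180],
  [0,0,0,0,180],
])

```text
t: 14.07
eef_pos: [622.4, -54.0, 237.8]
eef_rot: [-0.013, 0.713, -0.701, 0.003]
wrist_force: [0.4, -0.8, -5.5]
finger_gap: 55.0
```

```bash
cd .;python3 st.py "(620.2,-50,25)" 212.5
```

```text
t 14.0667 pos [622.38 -53.96 237.84] grasp z 82.84251864178256 gap 54.96411804789212 F [ 0.42 -0.85 -5.47] yaw off(units about tool y) 0.26065324499054066 tooly deg [-0.82  0.97]
point 212.5 ahead [619.36 -50.37  25.39]
units tool xyz [-0.03  0.01 -0.01] mm [ 0.84  0.37 -0.39]
```

>>> jog_arm([
  [-0.13,0,0,0,180],
  [0,0,0,0,180],
  [0,0,0,0,180],
])

```text
t: 14.32
eef_pos: [626.6, -53.9, 237.1]
eef_rot: [-0.013, 0.713, -0.701, 0.003]
wrist_force: [-1.1, -0.1, -5.9]
finger_gap: 55.4
```

```bash
cd .;python3 st.py "(624.5,-50,25)" 212.5;python3 look.py d9 620 -50 50
```

```text
t 14.3167 pos [626.57 -53.88 237.06] grasp z 82.05670974127949 gap 55.399194012396705 F [-1.05 -0.09 -5.87] yaw off(units about tool y) 0.2602078829706735 tooly deg [-0.89  0.96]
point 212.5 ahead [623.29 -50.31  24.61]
units tool xyz [-0.04 -0.01 -0.01] mm [1.21 0.31 0.39]
scene crop origin 187 173 x4
top crop origin 246 124 x4
```

View pics/l_d9.png

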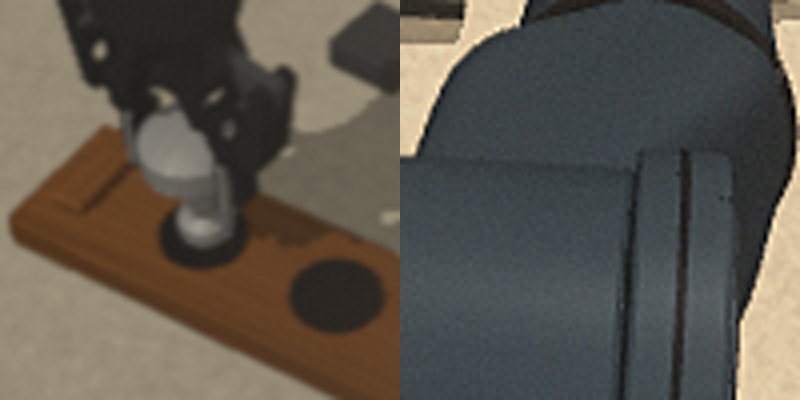

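```bash
cd .;python3 foot.py 237.75 235.25 26
```

```text
foot centre (scene) [619.84 -52.79]
```

>>> jog_arm([
  [-0.05,0.06,0,0,180],
  [0,0,0,0,180],
])

```text
t: 14.58
eef_pos: [628.1, -53.9, 236.0]
eef_rot: [-0.013, 0.713, -0.701, 0.003]
wrist_force: [-1.7, -0.1, -4.4]
finger_gap: 55.1
```

```bash
cd .;python3 st.py "(624.5,-50,25)" 212.5
```

```text
t 14.5833 pos [628.11 -53.91 236.04] grasp z 81.03717076152824 gap 55.081405644865896 F [-1.69 -0.08 -4.43] yaw off(units about tool y) 0.2590811823033056 tooly deg [-0.85  0.96]
point 212.5 ahead [624.98 -50.34  23.59]
units tool xyz [ 0.02 -0.05 -0.01] mm [-0.48  0.34  1.41]
```

>>> jog_arm([
  [0,0.07,0,0,180],
  [0,0.03,0,0,180],
])

```text
t: 14.75
eef_pos: [628.6, -53.9, 235.9]
eef_rot: [-0.012, 0.713, -0.701, 0.004]
wrist_force: [-3.9, 0.7, 4.4]
finger_gap: 55.0
```

```bash
cd .;python3 st.py "(624.5,-50,25)" 212.5
```

```text
t 14.75 pos [628.61 -53.93 235.93] grasp z 80.93385135481407 gap 54.95942022471137 F [-3.93  0.67  4.41] yaw off(units about tool y) 0.25664507294970257 tooly deg [-0.68  0.98]
point 212.5 ahead [626.09 -50.31  23.48]
units tool xyz [ 0.05 -0.05 -0.01] mm [-1.59  0.31  1.52]
```

>>> jog_arm([
  [0,0,0,0,80],
  [0,0,0,0,70],
  [0,0,0,0,60],
  [0,0,0,0,50],
  [0,0,0,0,50],
])

```text
t: 15.17
eef_pos: [629.8, -54.0, 237.6]
eef_rot: [-0.01, 0.713, -0.701, 0.006]
wrist_force: [-0.2, 0.4, -0.5]
finger_gap: 68.7
```

```bash
cd .;python3 st.py;python3 look.py d10 620 -50 50
```

```text
t 15.1667 pos [629.79 -54.03 237.6 ] grasp z 82.60043390582507 gap 68.68223681490947 F [-0.18  0.35 -0.55] yaw off(units about tool y) 0.2565224921393821 tooly deg [-0.4   0.97]
point 155 ahead [628.71 -51.41  82.63]
scene crop origin 187 173 x4
top crop origin 246 124 x4
```

View pics/l_d10.png

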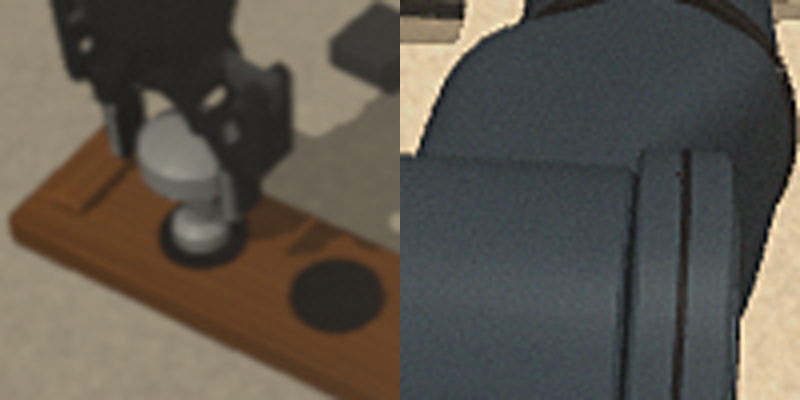

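d stands on seat 4 (scene 237,230). Lift off.

>>> jog_arm([
  [0,-0.3,0,0,50],
  [0,-0.6,0,0,50],
  [0,-0.8,0,0,50],
  [0,-0.8,0,0,50],
  [0,-0.8,0,0,50],
  [0,-0.3,0,0,50],
  [0,0,0,0,60],
  [0,0,0,0,60],
])

```text
t: 15.93
eef_pos: [630.1, -56.1, 351.9]
eef_rot: [-0.011, 0.713, -0.701, 0.005]
wrist_force: [-0.5, -1.4, -1.0]
finger_gap: 65.3
```

```bash
cd .;python3 st.py "(452,83.8,190)";python3 look.py d11 620 -50 50
```

```text
t 15.9333 pos [630.09 -56.09 351.95] grasp z 196.9460564724979 gap 65.29957443889963 F [-0.5  -1.4  -1.03] yaw off(units about tool y) 0.25287359669897297 tooly deg [-0.53  0.97]
point 155 ahead [628.64 -53.47 196.97]
units tool xyz [ 5.78  0.36 -4.7 ] mm [-176.64  137.27   -6.97]
scene crop origin 187 173 x4
top crop origin 246 124 x4
```

View pics/l_d11.png

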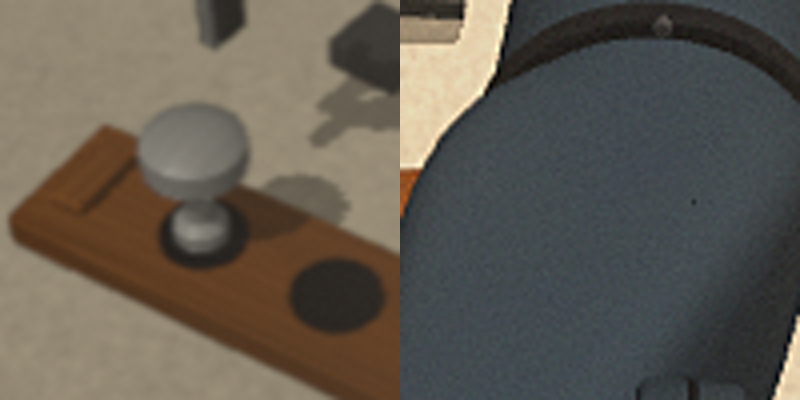

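>>> jog_arm([
  [0.4,0,-0.3,0,75],
  [0.5,0.03,-0.45,0,75],
  [0.6,0.03,-0.45,0,75],
  [0.6,0.03,-0.45,0,75],
  [0.6,0.03,-0.45,0,75],
  [0.6,0.03,-0.45,0,75],
  [0.6,0.03,-0.45,0,75],
  [0.6,0.03,-0.45,0,75],
  [0.5,0,-0.4,0,75],
  [0.3,0,-0.2,0,75],
  [0,0,0,0,75],
  [0,0,0,0,75],
])

```text
t: 17.03
eef_pos: [456.9, 65.6, 333.7]
eef_rot: [-0.021, 0.711, -0.703, -0.005]
wrist_force: [0.4, -1.1, 0.3]
finger_gap: 60.2
```

```bash
cd .;python3 st.py "(452,83.8,100)"
```

```text
t 17.0333 pos [456.86  65.64 333.66] grasp z 178.66402752660707 gap 60.243875959702365 F [ 0.42 -1.1   0.31] yaw off(units about tool y) 0.2459068004888818 tooly deg [-2.11  0.68]
point 155 ahead [451.15  67.47 178.78]
units tool xyz [-0.14  2.63 -0.51] mm [  0.85  16.33 -78.78]
```

>>> jog_arm([
  [0,0.4,-0.15,0,75],
  [-0.05,0.5,-0.15,0,75],
  [-0.05,0.5,-0.1,0,75],
  [0,0.5,0,0,75],
  [0,0.3,0,0,75],
  [0,0,0,0,75],
  [0,0,0,0,75],
])

```text
t: 17.62
eef_pos: [464.5, 74.1, 263.6]
eef_rot: [-0.017, 0.711, -0.703, -0.006]
wrist_force: [0.3, -0.4, 0.6]
finger_gap: 60.5
```

```bash
cd .;python3 st.py "(452,83.8,45.5)"
```

```text
t 17.6167 pos [464.53  74.11 263.62] grasp z 108.62177841499744 gap 60.47775435042166 F [ 0.32 -0.43  0.57] yaw off(units about tool y) 0.16686575636572895 tooly deg [-1.84  0.57]
point 155 ahead [459.56  75.64 108.71]
units tool xyz [ 0.18  2.12 -0.25] mm [ -7.56   8.16 -63.21]
```

>>> jog_arm([
  [0.1,0,-0.15,0,75],
  [0.1,0,-0.12,0,75],
  [0,0.2,0,0,75],
  [0,0.2,0,0,75],
  [0,0,0,0,75],
  [0,0,0,0,75],
])

```text
t: 18.12
eef_pos: [459.2, 82.3, 252.6]
eef_rot: [-0.015, 0.711, -0.703, -0.005]
wrist_force: [0.2, 0.7, 1.1]
finger_gap: 60.3
```

```bash
cd .;python3 st.py "(452,83.8,45.5)"; python3 look.py b1 452 84 60
```

```text
t 18.1167 pos [459.19  82.27 252.59] grasp z 97.59246641121624 gap 60.27256577896243 F [0.16 0.71 1.06] yaw off(units about tool y) 0.14809541788184072 tooly deg [-1.61  0.6 ]
point 155 ahead [454.84  83.88  97.66]
units tool xyz [0.05 1.74 0.02] mm [ -2.84  -0.08 -52.16]
scene crop origin 283 154 x4
top crop origin 192 182 x4
```

View pics/l_b1.png

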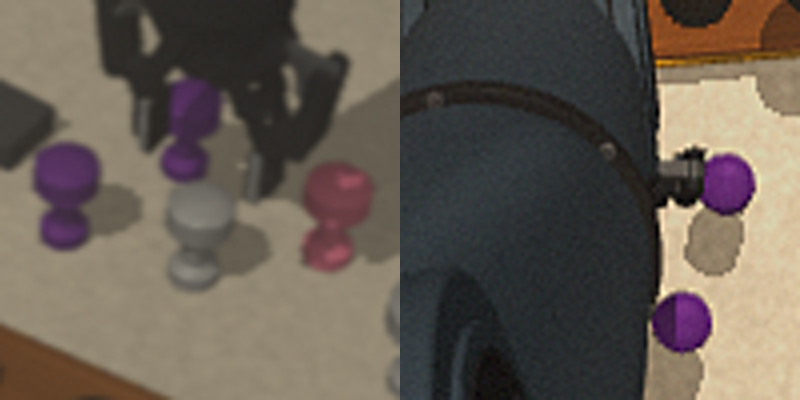

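>>> jog_arm([
  [0.05,0.4,0,0,75],
  [0,0.45,0,0,75],
  [0,0.4,0,0,75],
  [0,0.3,0,0,75],
  [0,0,0,0,75],
  [0,0,0,0,75],
])

```text
t: 18.72
eef_pos: [457.5, 82.6, 206.1]
eef_rot: [-0.013, 0.711, -0.703, -0.004]
wrist_force: [0.3, -0.4, -0.2]
finger_gap: 60.4
```

```bash
cd .;python3 st.py "(452,83.8,45.5)"
```

```text
t 18.7167 pos [457.47  82.56 206.07] grasp z 51.065933246775415 gap 60.364126915861036 F [ 0.28 -0.41 -0.19] yaw off(units about tool y) 0.14089057684045211 tooly deg [-1.39  0.65]
point 155 ahead [453.71  84.3   51.12]
units tool xyz [0.05 0.19 0.02] mm [-1.71 -0.5  -5.62]
```

>>> jog_arm([
  [0.06,0.2,0.02,0,75],
  [0,0.05,0,0,75],
  [0,0,0,0,75],
  [0,0,0,0,95],
  [0,0,0,0,110],
  [0,0,0,0,125],
  [0,0,0,0,140],
  [0,0,0,0,160],
  [0,0,0,0,200],
  [0,0,0,0,200],
])

```text
t: 19.55
eef_pos: [456.0, 81.8, 200.4]
eef_rot: [-0.012, 0.711, -0.703, -0.003]
wrist_force: [0.3, -0.6, -3.6]
finger_gap: 37.4
```

```bash
cd .;python3 st.py "(452,83.8,45.5)"; python3 look.py b2 452 84 60
```

```text
t 19.55 pos [455.96  81.79 200.45] grasp z 45.44880471185232 gap 37.37425825348401 F [ 0.31 -0.63 -3.6 ] yaw off(units about tool y) 0.1356388935472799 tooly deg [-1.19  0.69]
point 155 ahead [452.73  83.65  45.49]
units tool xyz [ 0.02  0.   -0.01] mm [-0.73  0.15  0.01]
scene crop origin 283 154 x4
top crop origin 192 182 x4
```

View pics/l_b2.png

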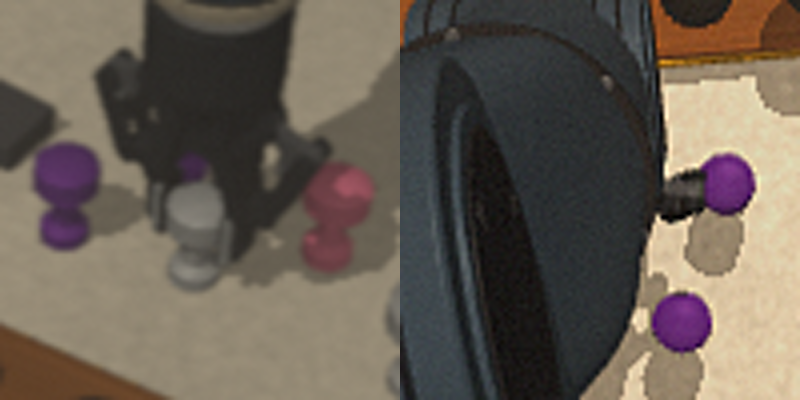

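```bash
cat > grip.py <<'E'
# save grip: true stake foot pos at grip in tool frame
import sys
from h import *
from scipy.spatial.transform import Rotation as R
s=bot.sense();Rm=R.from_quat(s['eef_rot']).as_matrix();p=s['eef_pos']; f=np.array(eval(sys.argv[1]),float)
g=p+155*Rm[:,1]; ft=np.array([f[0],g[1],0]); v=Rm.T@(ft-p); a=Rm.T@np.array([0,0,-1.]); np.savez('grip.npz',v=v,a=a);print(v,a)
E
cat > car.py <<'E'
import sys
from h import *
from scipy.spatial.transform import Rotation as R
s=bot.sense();Rm=R.from_quat(s['eef_rot']).as_matrix();p=s['eef_pos'];g=np.load('grip.npz')
ft=p+Rm@g['v'];tgt=np.array(eval(sys.argv[1]),float);ax=Rm@g['a']
print('t',s['t'],'foot',ft,'units',Rm.T@(tgt-ft)/30,'stake tilt deg',np.degrees(ax[:2]),'tooly',np.degrees(Rm[:2,1]),'yaw',np.degrees(np.arctan2(Rm[0,2],-Rm[1,2]))/5,'F',s['wrist_force'],'gap',s['finger_gap'])
E
python3 grip.py "(452,83.8)"
```

```text
[ -0.23 200.44   0.54] [-0.02  1.    0.01]
```

>>> jog_arm([
  [0,-0.3,0,0,200],
  [0,-0.5,0,0,200],
  [0,-0.6,0,0,200],
  [0,-0.6,0,0,200],
  [0,-0.6,0,0,200],
  [0,-0.6,0,0,200],
  [0,-0.5,0,0,200],
  [0,-0.2,0,0,200],
  [0,0,0,0,200],
])

```text
t: 20.4
eef_pos: [457.2, 79.9, 325.5]
eef_rot: [-0.013, 0.711, -0.703, -0.005]
wrist_force: [0.4, -0.1, -2.1]
finger_gap: 37.0
```

```bash
cd .;python3 car.py "(598.2,118.2,110)"; python3 look.py b3 452 84 150
```

```text
t 20.4 foot [452.43  81.64 125.14] units [-4.88  0.4  -1.16] stake tilt deg [-0.22 -0.04] tooly [-1.42  0.64] yaw 0.13491339573387645 F [ 0.36 -0.12 -2.05] gap 36.95188126606702
scene crop origin 287 122 x4
top crop origin 189 177 x4
```

View pics/l_b3.png

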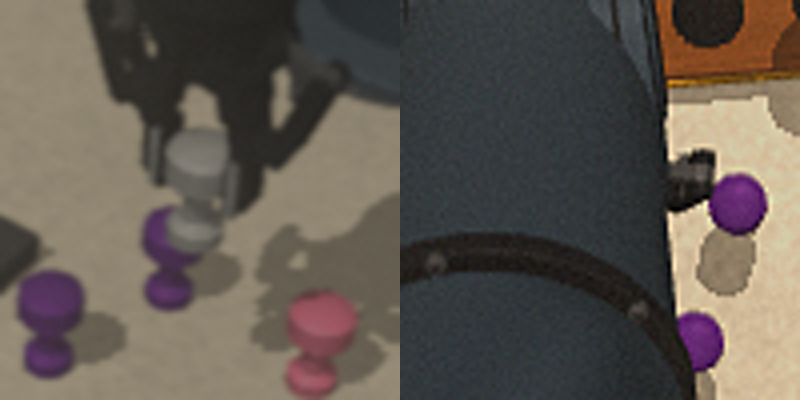

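b lifted, with pink and purple ones untouched. Carry to seat 2.

>>> jog_arm([
  [-0.2,0,-0.05,0,200],
  [-0.45,0,-0.1,0,200],
  [-0.45,0,-0.1,0,200],
  [-0.45,0,-0.1,0,200],
  [-0.45,0,-0.1,0,200],
  [-0.45,0,-0.1,0,200],
  [-0.45,0,-0.1,0,200],
  [-0.45,0,-0.1,0,200],
  [-0.45,0,-0.1,0,200],
  [-0.45,0,-0.1,0,200],
  [-0.3,0,-0.1,0,200],
  [0,0,0,0,200],
])

```text
t: 21.5
eef_pos: [599.5, 115.6, 302.8]
eef_rot: [-0.022, 0.709, -0.705, -0.013]
wrist_force: [-0.4, 0.4, -2.7]
finger_gap: 36.4
```

```bash
cd .;python3 car.py "(598.2,118.2,25)"
```

```text
t 21.5 foot [589.65 116.01 102.55] units [-0.42  2.57 -0.05] stake tilt deg [-1.68 -0.4 ] tooly [-2.88  0.28] yaw 0.14865950672215933 F [-0.4   0.42 -2.72] gap 36.41870356933545
```

>>> jog_arm([
  [-0.15,0.3,-0.05,0,200],
  [-0.15,0.4,0,0,200],
  [-0.1,0.4,0,0,200],
  [0,0.4,0,0,200],
  [0,0.3,0,0,200],
  [0,0.2,0,0,200],
  [0,0,0,0,200],
  [0,0,0,0,200],
])

```text
t: 22.17
eef_pos: [606.3, 116.7, 229.6]
eef_rot: [-0.026, 0.708, -0.706, -0.017]
wrist_force: [0.3, 0.1, -2.6]
finger_gap: 36.8
```

```bash
cd .;python3 car.py "(598.2,118.2,25)"
```

```text
t 22.1667 foot [594.32 116.6   29.55] units [-0.14  0.14 -0.05] stake tilt deg [-2.29 -0.56] tooly [-3.48  0.13] yaw 0.1474069505201052 F [ 0.29  0.08 -2.55] gap 36.80326924819819
```

>>> jog_arm([
  [-0.13,0,-0.05,0,200],
  [0,0,0,0,200],
  [0,0,0,0,200],
])

```text
t: 22.42
eef_pos: [610.8, 118.3, 230.4]
eef_rot: [-0.026, 0.708, -0.706, -0.017]
wrist_force: [-0.0, 1.2, -2.8]
finger_gap: 37.1
```

```bash
cd .;python3 car.py "(598.2,118.2,25)";python3 look.py b4 598 118 50
```

```text
t 22.4167 foot [599.07 118.29  30.27] units [0.02 0.18 0.  ] stake tilt deg [-2.21 -0.54] tooly [-3.41  0.14] yaw 0.14459333092352364 F [-0.02  1.16 -2.8 ] gap 37.08788880527822
scene crop origin 257 204 x4
top crop origin 184 129 x4
```

View pics/l_b4.png

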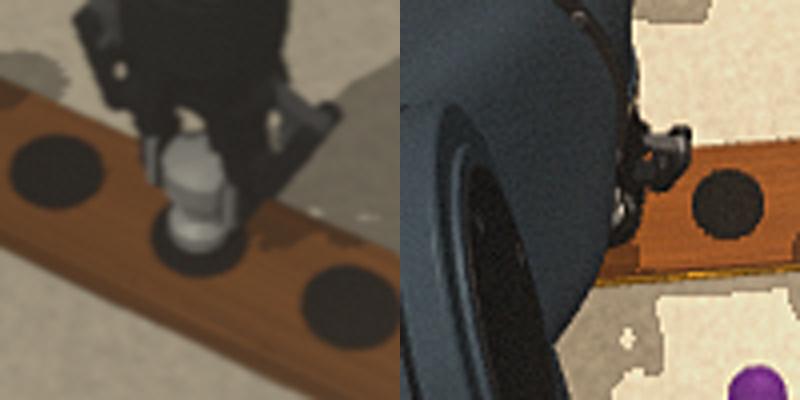

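```bash
cd .;python3 foot.py 305.25 267.25 30
```

```text
foot centre (scene) [600.06 116.08]
```

>>> jog_arm([
  [0,0.1,0,0,200],
  [0,0.07,0,0,200],
  [0,0,0,0,200],
])

```text
t: 22.77
eef_pos: [610.6, 118.5, 225.9]
eef_rot: [-0.025, 0.708, -0.706, -0.016]
wrist_force: [-0.2, 0.2, -3.1]
finger_gap: 36.9
```

```bash
cd .;python3 car.py "(598.2,118.2,25)"
```

```text
t 22.7667 foot [599.36 118.57  25.79] units [0.04 0.03 0.01] stake tilt deg [-2.09 -0.5 ] tooly [-3.29  0.18] yaw 0.14699080123321942 F [-0.2   0.16 -3.11] gap 36.94427293811007
```

>>> jog_arm([
  [0.02,0.06,0,0,200],
  [0,0,0,0,200],
])

```text
t: 22.93
eef_pos: [610.4, 118.4, 225.8]
eef_rot: [-0.024, 0.708, -0.705, -0.015]
wrist_force: [-0.2, 0.1, -2.8]
finger_gap: 36.8
```

```bash
cd .;python3 car.py "(598.2,118.2,25)"
```

```text
t 22.9333 foot [599.55 118.56  25.7 ] units [0.04 0.03 0.01] stake tilt deg [-1.97 -0.47] tooly [-3.16  0.21] yaw 0.14279182474052324 F [-0.23  0.11 -2.82] gap 36.84591210772415
```

>>> jog_arm([
  [0.03,0.08,0,0,200],
  [0,0.04,0,0,200],
])

```text
t: 23.1
eef_pos: [610.1, 118.2, 225.5]
eef_rot: [-0.022, 0.709, -0.705, -0.014]
wrist_force: [-2.8, -1.0, 10.4]
finger_gap: 37.1
```

```bash
cd .;python3 car.py "(598.2,118.2,25)"
```

```text
t 23.1 foot [600.06 118.6   25.31] units [0.06 0.01 0.01] stake tilt deg [-1.73 -0.42] tooly [-2.93  0.26] yaw 0.13794952293857649 F [-2.76 -0.97 10.43] gap 37.060441316305315
```

Contact at 10 N; release gradually.

>>> jog_arm([
  [0,0,0,0,130],
  [0,0,0,0,120],
  [0,0,0,0,110],
  [0,0,0,0,100],
  [0,0,0,0,90],
  [0,0,0,0,90],
])

```text
t: 23.6
eef_pos: [610.3, 118.3, 225.8]
eef_rot: [-0.022, 0.709, -0.705, -0.013]
wrist_force: [0.1, -0.2, 0.2]
finger_gap: 55.1
```

```bash
cd .;python3 st.py;python3 look.py b5 598 118 50
```

```text
t 23.6 pos [610.25 118.26 225.85] grasp z 70.84813974040568 gap 55.06134980863934 F [ 0.06 -0.21  0.2 ] yaw off(units about tool y) 0.137258336614306 tooly deg [-2.85  0.29]
point 155 ahead [602.55 119.03  71.04]
scene crop origin 257 204 x4
top crop origin 184 129 x4
```

View pics/l_b5.png

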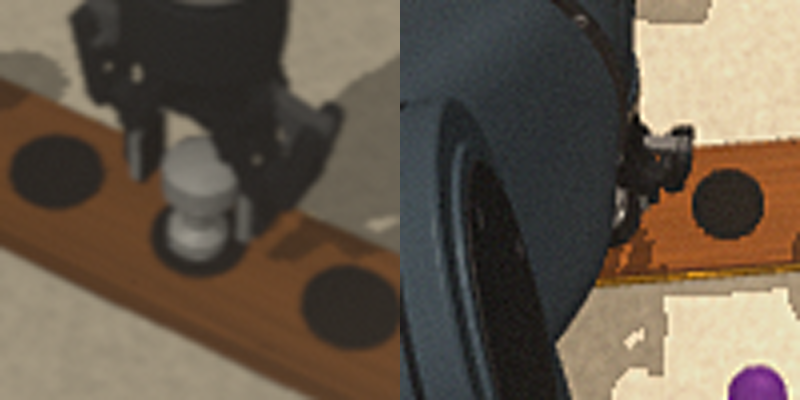

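>>> jog_arm([
  [0,-0.3,0,0,90],
  [0,-0.5,0,0,90],
  [0,-0.8,0,0,80],
  [0,-0.8,0,0,60],
  [0,-0.8,0,0,50],
  [0,-0.3,0,0,40],
  [0,0,0,0,40],
])

```text
t: 24.28
eef_pos: [615.3, 117.5, 336.7]
eef_rot: [-0.023, 0.708, -0.705, -0.014]
wrist_force: [-0.0, 1.0, 0.1]
finger_gap: 71.8
```

```bash
cd .;python3 st.py "(445.5,222.5,170)";python3 look.py b6 598 118 50
```

```text
t 24.2833 pos [615.29 117.52 336.69] grasp z 181.69193364415418 gap 71.79828033813779 F [-0.01  1.    0.12] yaw off(units about tool y) 0.13560329137927057 tooly deg [-3.03  0.23]
point 155 ahead [607.09 118.15 181.91]
units tool xyz [ 5.32  0.7  -3.54] mm [-161.59  104.35  -11.91]
scene crop origin 257 204 x4
top crop origin 184 129 x4
```

View pics/l_b6.png

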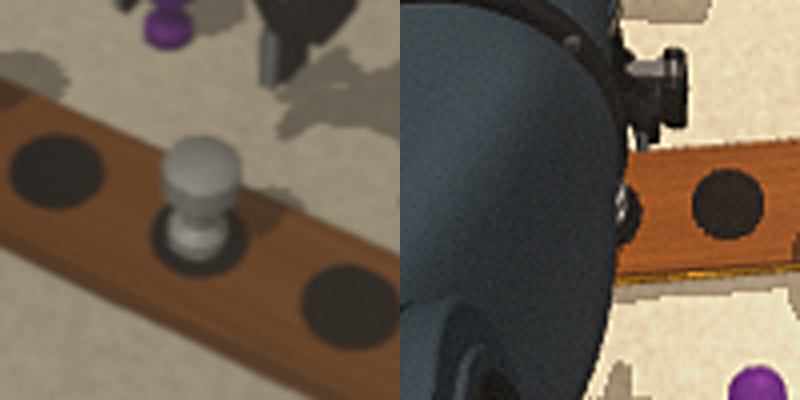

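>>> jog_arm([
  [0.3,0,-0.2,0,40],
  [0.5,0,-0.3,0,40],
  [0.5,0,-0.33,0,40],
  [0.5,0,-0.33,0,40],
  [0.5,0,-0.33,0,40],
  [0.5,0,-0.33,0,40],
  [0.5,0,-0.33,0,40],
  [0.5,0,-0.33,0,40],
  [0.5,0,-0.33,0,40],
  [0.5,0,-0.33,0,40],
  [0.3,0,-0.2,0,40],
  [0,0,0,0,40],
])

```text
t: 25.38
eef_pos: [441.2, 221.2, 328.2]
eef_rot: [0.035, -0.704, 0.709, 0.025]
wrist_force: [-0.1, -0.4, -0.8]
finger_gap: 71.8
```

```bash
cd .;python3 st.py "(445.5,222.5,100)"
```

```text
t 25.3833 pos [441.19 221.24 328.17] grasp z 173.17267413972502 gap 71.84796260606771 F [-0.06 -0.37 -0.84] yaw off(units about tool y) 0.16588873508138427 tooly deg [-4.85 -0.45]
point 155 ahead [428.07 220.01 173.73]
units tool xyz [-0.79  2.4  -0.09] mm [ 17.43   2.49 -73.73]
```

>>> jog_arm([
  [0,-1,0,0,40],
  [0,-1,0,0,40],
  [0,0,0,0,40],
])

```text
t: 25.63
eef_pos: [445.4, 221.5, 386.7]
eef_rot: [0.038, -0.702, 0.711, 0.027]
wrist_force: [-0.1, 0.9, 0.6]
finger_gap: 72.0
```

```bash
cd .;python3 st.py
```

```text
t 25.6333 pos [445.36 221.5  386.75] grasp z 231.74916386827135 gap 72.0494038877039 F [-0.07  0.88  0.59] yaw off(units about tool y) 0.19045513784074397 tooly deg [-5.21 -0.73]
point 155 ahead [431.26 219.53 232.4 ]
```

>>> jog_arm([
  [-1,0,0,0,40],
  [-1,0,0,0,40],
  [0,0,0,0,40],
])

```text
t: 25.88
eef_pos: [507.1, 221.3, 381.5]
eef_rot: [0.038, -0.702, 0.71, 0.026]
wrist_force: [-1.0, -0.0, -0.1]
finger_gap: 72.0
```

```bash
cd .;python3 st.py
```

```text
t 25.8833 pos [507.15 221.33 381.54] grasp z 226.5381557419326 gap 72.01454898968191 F [-1.01 -0.05 -0.09] yaw off(units about tool y) 0.2006891789440081 tooly deg [-5.1  -0.71]
point 155 ahead [493.34 219.41 227.17]
```

>>> jog_arm([
  [0,0,1,0,40],
  [0,0,1,0,40],
  [0,0,0,0,40],
])

```text
t: 26.13
eef_pos: [510.5, 159.2, 378.7]
eef_rot: [0.038, -0.702, 0.711, 0.026]
wrist_force: [0.3, -0.5, -0.4]
finger_gap: 71.8
```

```bash
cd .;python3 st.py
```

```text
t 26.1333 pos [510.5  159.2  378.66] grasp z 223.6647815857928 gap 71.835154600847 F [ 0.26 -0.48 -0.39] yaw off(units about tool y) 0.20931758716767415 tooly deg [-5.21 -0.82]
point 155 ahead [496.4  156.98 224.32]
```

>>> jog_arm([
  [0,1,0,0,40],
  [0,1,0,0,40],
  [0,0,0,0,40],
])

```text
t: 26.38
eef_pos: [506.4, 154.3, 316.9]
eef_rot: [0.035, -0.702, 0.711, 0.027]
wrist_force: [-0.6, -0.2, -0.7]
finger_gap: 72.2
```

```bash
cd .;python3 st.py
```

```text
t 26.3833 pos [506.4  154.33 316.94] grasp z 161.9379665397936 gap 72.22047287337156 F [-0.64 -0.23 -0.69] yaw off(units about tool y) 0.13079292427210226 tooly deg [-5.04 -0.82]
point 155 ahead [492.77 152.12 162.55]
```

>>> jog_arm([
  [0,0,0,0,40],
  [0,0,0,0,40],
  [0,0,0,0,40],
  [0,0,0,0,40],
  [0,0,0,0,40],
  [0,0,0,0,40],
])

```text
t: 26.88
eef_pos: [507.9, 154.4, 320.1]
eef_rot: [0.034, -0.702, 0.711, 0.027]
wrist_force: [-0.4, 0.7, 0.1]
finger_gap: 71.7
```

```bash
cd .;python3 st.py
```

```text
t 26.8833 pos [507.94 154.35 320.06] grasp z 165.05708227031585 gap 71.71660263259133 F [-0.36  0.65  0.08] yaw off(units about tool y) 0.12270756948702317 tooly deg [-4.94 -0.8 ]
point 155 ahead [494.58 152.19 165.65]
```

>>> jog_arm([
  [0,0,0,1,40],
  [0,0,0,1,40],
  [0,0,0,1,40],
  [0,0,0,0,40],
])

```text
t: 27.22
eef_pos: [508.5, 154.9, 322.6]
eef_rot: [-0.064, -0.693, 0.708, 0.12]
wrist_force: [-0.4, 0.6, -0.1]
finger_gap: 72.5
```

```bash
cd .;python3 st.py
```

```text
t 27.2167 pos [508.54 154.9  322.57] grasp z 167.56950712043067 gap 72.46425547393999 F [-0.4  0.6 -0.1] yaw off(units about tool y) -2.9834571067737192 tooly deg [-4.71 -0.67]
point 155 ahead [495.81 153.08 168.1 ]
```

>>> jog_arm([
  [0,0,0,-1,40],
  [0,0,0,-1,40],
  [0,0,0,-1,40],
  [0,0,0,0,40],
])

```text
t: 27.55
eef_pos: [508.7, 156.0, 324.1]
eef_rot: [0.037, -0.703, 0.71, 0.02]
wrist_force: [0.6, 0.1, 0.5]
finger_gap: 71.9
```

```bash
cd .;python3 st.py
```

```text
t 27.55 pos [508.68 155.97 324.14] grasp z 169.142866483938 gap 71.93288968371623 F [0.61 0.14 0.51] yaw off(units about tool y) 0.27676659546800797 tooly deg [-4.54 -0.66]
point 155 ahead [496.39 154.19 169.64]
```

>>> jog_arm([
  [0.5,0,-0.6,0,40],
  [0.6,0,-0.8,0,40],
  [0.5,0,-0.6,0,40],
  [0,0,0,0,40],
  [0,0,0,0,40],
])

```text
t: 27.97
eef_pos: [458.8, 215.9, 328.7]
eef_rot: [0.033, -0.703, 0.71, 0.021]
wrist_force: [0.3, -1.0, 0.2]
finger_gap: 72.1
```

```bash
cd .;python3 st.py "(445.5,222.5,100)"
```

```text
t 27.9667 pos [458.83 215.85 328.69] grasp z 173.68927674660927 gap 72.05823778206079 F [ 0.27 -1.    0.21] yaw off(units about tool y) 0.20822216523831258 tooly deg [-4.37 -0.58]
point 155 ahead [447.01 214.28 174.15]
units tool xyz [-0.14  2.47 -0.3 ] mm [ -1.51   8.22 -74.15]
```

>>> jog_arm([
  [-0.05,0.8,-0.3,0,40],
  [-0.05,0.9,0,0,40],
  [-0.05,0.6,0,0,40],
  [0,0,0,0,40],
  [0,0,0,0,40],
])

```text
t: 28.38
eef_pos: [460.9, 223.3, 259.6]
eef_rot: [0.03, -0.704, 0.709, 0.02]
wrist_force: [0.2, 0.2, -0.1]
finger_gap: 71.8
```

```bash
cd .;python3 st.py "(445.5,222.5,51)"; python3 look.py c1 445 222 60
```

```text
t 28.3833 pos [460.92 223.29 259.57] grasp z 104.56580756824218 gap 71.82411326782706 F [ 0.23  0.21 -0.15] yaw off(units about tool y) 0.15951625169577374 tooly deg [-4.   -0.45]
point 155 ahead [450.1  222.06 104.95]
units tool xyz [ 0.03  1.8  -0.03] mm [ -4.6    0.44 -53.95]
scene crop origin 341 180 x4
top crop origin 139 182 x4
```

View pics/l_c1.png

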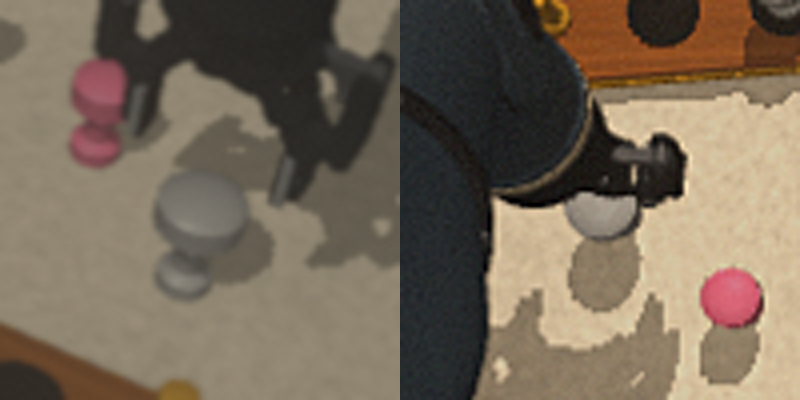

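Fingers straddle c; pink is well clear. Down.

>>> jog_arm([
  [0.03,0.5,0,0,45],
  [0,0.6,0,0,45],
  [0,0.4,0,0,45],
  [0,0.15,0,0,45],
  [0,0,0,0,45],
  [0,0,0,0,45],
])

```text
t: 28.98
eef_pos: [460.5, 222.9, 216.6]
eef_rot: [0.024, -0.706, 0.707, 0.017]
wrist_force: [0.7, 0.6, 0.7]
finger_gap: 70.2
```

```bash
cd .;python3 st.py "(445.5,222.5,51)"
```

```text
t 28.9833 pos [460.49 222.87 216.62] grasp z 61.624099339083074 gap 70.2042034135082 F [0.68 0.63 0.73] yaw off(units about tool y) 0.12073868579615014 tooly deg [-3.31 -0.09]
point 155 ahead [451.54 222.64  61.88]
units tool xyz [0.18 0.37 0.  ] mm [ -6.04  -0.14 -10.88]
```

>>> jog_arm([
  [0.18,0.25,0,0,45],
  [0,0.15,0,0,45],
  [0,0,0,0,45],
  [0,0,0,0,45],
])

```text
t: 29.32
eef_pos: [454.7, 223.1, 206.6]
eef_rot: [-0.023, 0.707, -0.707, -0.016]
wrist_force: [0.2, 0.9, -0.3]
finger_gap: 70.4
```

```bash
cd .;python3 st.py "(445.5,222.5,51)"
```

```text
t 29.3167 pos [454.68 223.07 206.55] grasp z 51.55059538909231 gap 70.41879619268651 F [ 0.22  0.85 -0.27] yaw off(units about tool y) 0.11624290999655351 tooly deg [-3.1   0.04]
point 155 ahead [446.31 223.17  51.78]
units tool xyz [0.03 0.03 0.02] mm [-0.81 -0.67 -0.78]
```

>>> jog_arm([
  [0.02,0.02,0.02,0,75],
  [0,0,0,0,90],
  [0,0,0,0,100],
  [0,0,0,0,110],
  [0,0,0,0,120],
  [0,0,0,0,140],
  [0,0,0,0,180],
  [0,0,0,0,180],
  [0,0,0,0,180],
])

```text
t: 30.07
eef_pos: [454.3, 222.7, 206.9]
eef_rot: [-0.022, 0.707, -0.706, -0.015]
wrist_force: [-1.0, 0.5, 0.3]
finger_gap: 45.6
```

```bash
cd .;python3 st.py "(445.5,222.5,51)"; python3 grip.py "(445.5,222.5)"; python3 look.py c2 445 222 60
```

```text
t 30.0667 pos [454.33 222.7  206.86] grasp z 51.85995464378027 gap 45.633562217698945 F [-0.96  0.49  0.27] yaw off(units about tool y) 0.11838397984531077 tooly deg [-3.03  0.08]
point 155 ahead [446.13 222.92  52.08]
units tool xyz [0.02 0.04 0.01] mm [-0.63 -0.42 -1.08]
[ -2.13 207.04   0.09] [-0.05  1.    0.  ]
scene crop origin 341 180 x4
top crop origin 139 182 x4
```

View pics/l_c2.png

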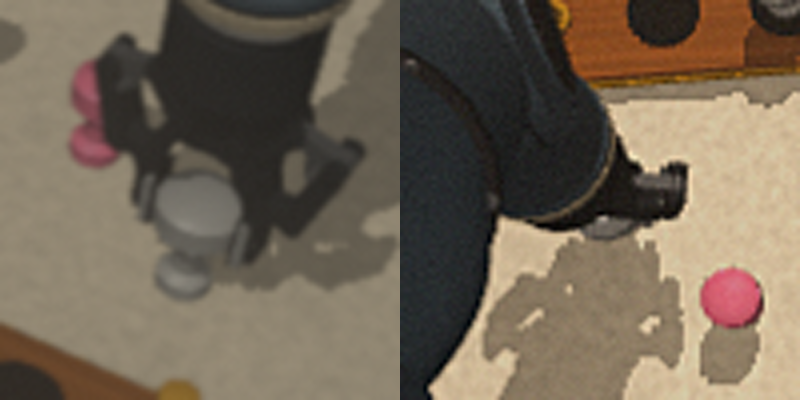

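>>> jog_arm([
  [0,-0.3,0,0,180],
  [0,-0.7,0,0,180],
  [0,-0.9,0,0,180],
  [0,-0.9,0,0,180],
  [0,-0.9,0,0,180],
  [0,-0.9,0,0,180],
  [0,0,0,0,180],
  [0,0,0,0,180],
])

```text
t: 30.83
eef_pos: [460.7, 221.3, 352.4]
eef_rot: [0.024, -0.706, 0.707, 0.017]
wrist_force: [-0.8, 0.0, -2.8]
finger_gap: 45.9
```

```bash
cd .;python3 car.py "(609.1,34.1,120)"
```

```text
t 30.8333 foot [450.71 220.79 145.61] units [-5.26  0.56  6.27] stake tilt deg [-0.31 -0.2 ] tooly [-3.34 -0.12] yaw 0.11308197109301824 F [-0.82  0.03 -2.78] gap 45.944959355851424
```

>>> jog_arm([
  [-0.5,0,0.6,0,180],
  [-0.8,0,0.9,0,180],
  [-0.7,0,0.8,0,180],
  [0,0,0,0,180],
  [0,0,0,0,180],
  [-0.5,0,0.6,0,180],
  [-0.8,0,0.9,0,180],
  [-0.7,0,0.8,0,180],
  [0,0,0,0,180],
  [0,0,0,0,180],
])

```text
t: 31.67
eef_pos: [581.3, 83.1, 336.8]
eef_rot: [0.032, -0.705, 0.708, 0.019]
wrist_force: [-0.2, 1.0, -3.4]
finger_gap: 46.1
```

```bash
cd .;python3 car.py "(609.1,34.1,100)"
```

```text
t 31.6667 foot [568.33  82.2  130.19] units [-1.4   0.91  1.63] stake tilt deg [-1.14 -0.3 ] tooly [-4.17 -0.24] yaw 0.214988903359045 F [-0.25  0.95 -3.41] gap 46.12156193529862
```

>>> jog_arm([
  [-0.5,0,0.6,0,180],
  [-0.6,0,0.7,0,180],
  [-0.3,0,0.3,0,180],
  [0,0,0,0,180],
  [0,0,0,0,180],
  [0,0.5,0,0,180],
  [0,0.6,0,0,180],
  [0,0.5,0,0,180],
  [0,0,0,0,180],
  [0,0,0,0,180],
])

```text
t: 32.5
eef_pos: [614.2, 47.1, 280.8]
eef_rot: [-0.04, 0.707, -0.706, -0.019]
wrist_force: [-0.1, 0.3, -2.9]
finger_gap: 45.7
```

```bash
cd .;python3 car.py "(609.1,34.1,25)"
```

```text
t 32.5 foot [598.99  47.1   74.33] units [-0.46  1.61  0.45] stake tilt deg [-1.78  0.  ] tooly [-4.81  0.02] yaw 0.34790862558512947 F [-0.06  0.32 -2.88] gap 45.67475120237277
```

>>> jog_arm([
  [-0.2,0.2,0.2,0,180],
  [-0.2,0.3,0.2,0,180],
  [0,0.3,0.05,0,180],
  [0,0.3,0,0,180],
  [0,0.1,0,0,180],
  [0,0,0,0,180],
  [0,0,0,0,180],
])

```text
t: 33.08
eef_pos: [624.8, 34.3, 242.3]
eef_rot: [-0.04, 0.707, -0.706, -0.017]
wrist_force: [-0.7, -0.7, -2.3]
finger_gap: 46.1
```

```bash
cd .;python3 car.py "(609.1,34.1,25)"; python3 look.py c3 609 34 60
```

```text
t 33.0833 foot [610.    34.54  35.81] units [0.   0.36 0.01] stake tilt deg [-1.64  0.06] tooly [-4.67  0.07] yaw 0.36705008936742156 F [-0.74 -0.73 -2.34] gap 46.08894395275705
scene crop origin 221 185 x4
top crop origin 215 125 x4
```

View pics/l_c3.png

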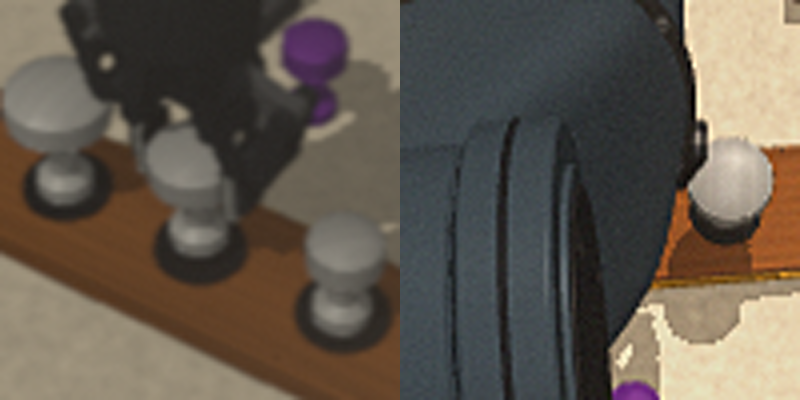

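```bash
cd .;python3 foot.py 270.5 249 35.8
```

```text
foot centre (scene) [611.16  33.27]
```

>>> jog_arm([
  [0.02,0.15,0.01,0,180],
  [0,0.12,0,0,180],
  [0,0.06,0,0,180],
  [0,0,0,0,180],
])

```text
t: 33.52
eef_pos: [623.6, 34.4, 233.1]
eef_rot: [-0.04, 0.708, -0.705, -0.016]
wrist_force: [0.2, 0.1, -3.3]
finger_gap: 45.7
```

```bash
cd .;python3 car.py "(609.1,34.1,25)"
```

```text
t 33.5167 foot [609.36  34.77  26.58] units [0.01 0.05 0.02] stake tilt deg [-1.49  0.09] tooly [-4.52  0.1 ] yaw 0.3740079816241887 F [ 0.18  0.06 -3.34] gap 45.72007753559203
```

>>> jog_arm([
  [0.01,0.08,0.01,0,180],
  [0,0.04,0,0,180],
])

```text
t: 33.68
eef_pos: [623.6, 34.3, 231.7]
eef_rot: [-0.039, 0.708, -0.705, -0.015]
wrist_force: [-4.1, 0.0, 17.5]
finger_gap: 45.9
```

```bash
cd .;python3 car.py "(609.1,34.1,25)"
```

```text
t 33.6833 foot [609.93  34.75  25.15] units [0.03 0.01 0.02] stake tilt deg [-1.34  0.13] tooly [-4.37  0.14] yaw 0.3738983731761363 F [-4.09  0.01 17.47] gap 45.89150719346359
```

Contact, release.

>>> jog_arm([
  [0,0,0,0,108],
  [0,0,0,0,100],
  [0,0,0,0,92],
  [0,0,0,0,84],
  [0,0,0,0,76],
  [0,0,0,0,76],
])

```text
t: 34.18
eef_pos: [624.3, 34.3, 233.1]
eef_rot: [-0.037, 0.708, -0.705, -0.014]
wrist_force: [-0.3, 1.2, 0.3]
finger_gap: 60.2
```

```bash
cd .;python3 st.py;python3 look.py c4 609 34 60
```

```text
t 34.1833 pos [624.29  34.34 233.14] grasp z 78.14230919103755 gap 60.16462236464086 F [-0.33  1.25  0.26] yaw off(units about tool y) 0.3750919953240241 tooly deg [-4.18  0.16]
point 155 ahead [612.98  34.77  78.56]
scene crop origin 221 185 x4
top crop origin 215 125 x4
```

View pics/l_c4.png

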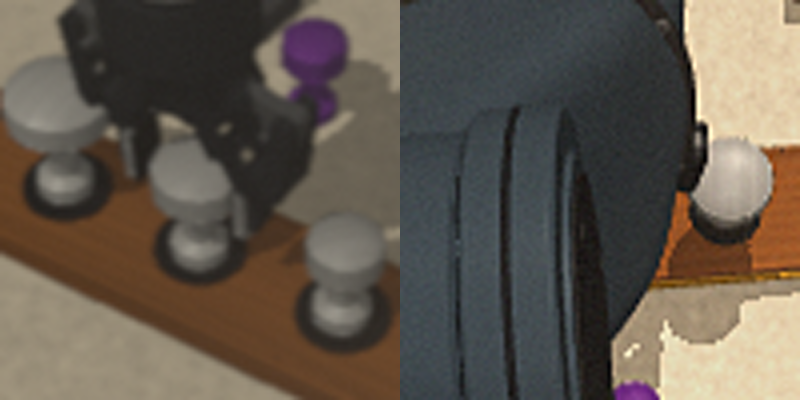

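>>> jog_arm([
  [0,-0.3,0,0,76],
  [0,-0.6,0,0,76],
  [0,-0.9,0,0,76],
  [0,-0.9,0,0,76],
  [0,-0.9,0,0,85],
  [0,-0.3,0,0,90],
  [0,0,0,0,90],
])

```text
t: 34.87
eef_pos: [632.7, 33.9, 356.5]
eef_rot: [-0.039, 0.708, -0.705, -0.016]
wrist_force: [0.1, -0.6, -0.7]
finger_gap: 55.2
```

```bash
cd .;python3 st.py "(453,372.5,190)";python3 look.py c5 609 34 60
```

```text
t 34.8667 pos [632.72  33.85 356.51] grasp z 201.50529736376262 gap 55.16013763359832 F [ 0.08 -0.59 -0.7 ] yaw off(units about tool y) 0.3725524767472156 tooly deg [-4.39  0.13]
point 155 ahead [620.84  34.2  201.96]
units tool xyz [  5.18   0.85 -11.45] mm [-167.84  338.3   -11.96]
scene crop origin 221 185 x4
top crop origin 215 125 x4
```

View pics/l_c5.png

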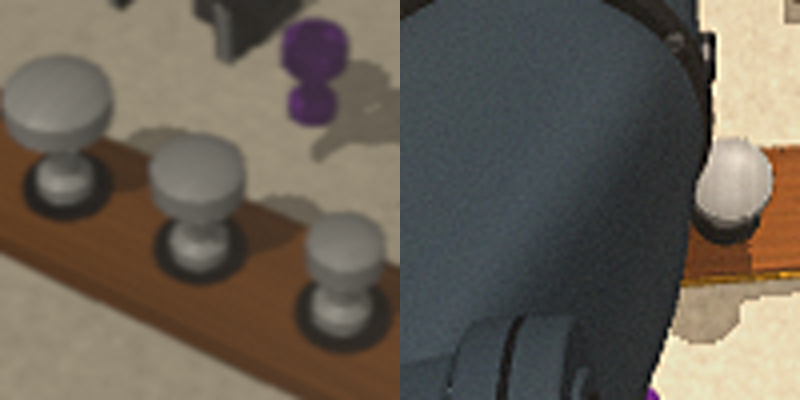

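Three in place. Go to a in short bursts.

>>> jog_arm([
  [0.4,0,-0.9,0,90],
  [0.5,0,-1,0,90],
  [0.4,0,-0.9,0,90],
  [0,0,0,0,90],
  [0,0,0,0,90],
  [0.4,0,-0.9,0,90],
  [0.5,0,-1,0,90],
  [0.4,0,-0.9,0,90],
  [0,0,0,0,90],
  [0,0,0,0,90],
])

```text
t: 35.8
eef_pos: [544.5, 200.0, 347.4]
eef_rot: [0.044, -0.704, 0.708, 0.026]
wrist_force: [1.6, -0.7, 0.4]
finger_gap: 55.3
```

```bash
cd .;python3 st.py "(453,372.5,150)"
```

```text
t 35.8 pos [544.48 200.04 347.37] grasp z 192.37078011178875 gap 55.268689092076485 F [ 1.65 -0.66  0.36] yaw off(units about tool y) 0.2855880917144943 tooly deg [-5.63 -0.39]
point 155 ahead [529.25 198.99 193.12]
units tool xyz [ 2.25  1.64 -5.85] mm [-76.25 173.51 -43.12]
```

>>> jog_arm([
  [0.3,0,-0.9,0,90],
  [0.5,0,-1,0,90],
  [0.3,0,-0.9,0,90],
  [0,0,0,0,90],
  [0,0,0,0,90],
  [0.3,0,-0.8,0,90],
  [0.4,0,-1,0,90],
  [0.3,0,-0.8,0,90],
  [0,0,0,0,90],
  [0,0,0,0,90],
])

```text
t: 36.63
eef_pos: [485.0, 352.4, 345.1]
eef_rot: [0.038, -0.7, 0.712, 0.035]
wrist_force: [0.2, -0.8, -0.1]
finger_gap: 55.3
```

```bash
cd .;python3 st.py "(453,372.5,95)"
```

```text
t 36.6333 pos [484.99 352.35 345.11] grasp z 190.10555063825166 gap 55.25487523561631 F [ 0.24 -0.82 -0.13] yaw off(units about tool y) 0.0578717196023205 tooly deg [-5.89 -0.97]
point 155 ahead [469.05 349.73 190.95]
units tool xyz [ 0.2   3.22 -0.81] mm [-16.05  22.77 -95.95]
```

>>> jog_arm([
  [0.1,0.6,-0.4,0,90],
  [0.1,0.9,-0.4,0,90],
  [0,0.9,0,0,90],
  [0,0.6,0,0,90],
  [0,0,0,0,90],
  [0,0,0,0,90],
])

```text
t: 37.13
eef_pos: [477.1, 365.3, 252.5]
eef_rot: [0.032, -0.699, 0.713, 0.038]
wrist_force: [-0.0, 0.6, 0.9]
finger_gap: 55.7
```

```bash
cd .;python3 st.py "(453,372.5,39.5)";python3 look.py a1 453 372 60
```

```text
t 37.1333 pos [477.14 365.31 252.52] grasp z 97.52302682252449 gap 55.704938610919434 F [-0.04  0.59  0.89] yaw off(units about tool y) -0.08756482881567554 tooly deg [-5.63 -1.12]
point 155 ahead [461.91 362.29  98.3 ]
units tool xyz [ 0.11  1.97 -0.38] mm [ -8.91  10.21 -58.8 ]
scene crop origin 409 218 x4
top crop origin 82 176 x4
```

View pics/l_a1.png

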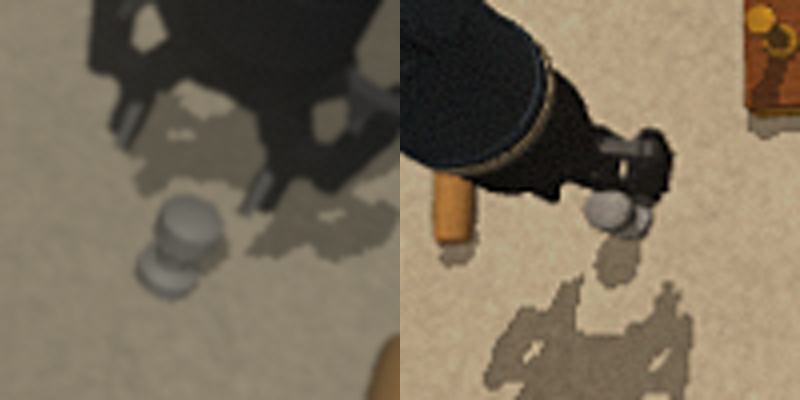

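>>> jog_arm([
  [0.1,0.1,-0.2,0,90],
  [0.05,0.2,-0.15,0,90],
  [0,0.3,0,0,90],
  [0,0.3,0,0,90],
  [0,0,0,0,90],
  [0,0,0,0,90],
])

```text
t: 37.73
eef_pos: [471.5, 377.0, 228.5]
eef_rot: [0.029, -0.701, 0.711, 0.036]
wrist_force: [0.7, 0.2, 0.4]
finger_gap: 55.3
```

```bash
cd .;python3 st.py "(453,372.5,39.5)"
```

```text
t 37.7333 pos [471.47 377.01 228.47] grasp z 73.4729166541035 gap 55.299762042919234 F [0.68 0.21 0.39] yaw off(units about tool y) -0.1020435430159653 tooly deg [-5.24 -0.77]
point 155 ahead [457.29 374.92  74.14]
units tool xyz [0.04 1.16 0.07] mm [ -4.29  -2.42 -34.64]
```

>>> jog_arm([
  [0.08,0.25,0.08,0,90],
  [0,0.35,0,0,90],
  [0,0.3,0,0,90],
  [0,0.1,0,0,90],
  [0,0,0,0,90],
  [0,0,0,0,90],
])

```text
t: 38.23
eef_pos: [465.5, 373.5, 194.9]
eef_rot: [0.029, -0.701, 0.712, 0.036]
wrist_force: [0.2, -0.4, 0.4]
finger_gap: 55.2
```

```bash
cd .;python3 st.py "(453,372.5,39.5)"
```

```text
t 38.2333 pos [465.46 373.48 194.89] grasp z 39.892750326970344 gap 55.207106262117634 F [ 0.19 -0.36  0.36] yaw off(units about tool y) -0.1015477877359268 tooly deg [-5.31 -0.84]
point 155 ahead [451.1  371.2   40.58]
units tool xyz [-0.07  0.03 -0.04] mm [ 1.9   1.3  -1.08]
```

>>> jog_arm([
  [-0.06,0.04,-0.04,0,90],
  [0,0,0,0,120],
  [0,0,0,0,135],
  [0,0,0,0,145],
  [0,0,0,0,155],
  [0,0,0,0,165],
  [0,0,0,0,180],
  [0,0,0,0,220],
  [0,0,0,0,220],
  [0,0,0,0,220],
])

```text
t: 39.07
eef_pos: [468.0, 375.0, 194.6]
eef_rot: [0.029, -0.701, 0.711, 0.036]
wrist_force: [-0.8, 0.2, -0.2]
finger_gap: 27.5
```

```bash
cd .;python3 st.py "(453,372.5,39.5)"; python3 grip.py "(453,372.5)"; python3 look.py a2 453 372 60
```

```text
t 39.0667 pos [467.99 374.96 194.62] grasp z 39.62424730489556 gap 27.502594067986173 F [-0.77  0.17 -0.2 ] yaw off(units about tool y) -0.10558418674529095 tooly deg [-5.2  -0.76]
point 155 ahead [453.91 372.9   40.28]
units tool xyz [0.03 0.03 0.01] mm [-0.91 -0.4  -0.78]
[ -2.75 195.19  -0.56] [-0.09  1.   -0.01]
scene crop origin 409 218 x4
top crop origin 82 176 x4
```

View pics/l_a2.png

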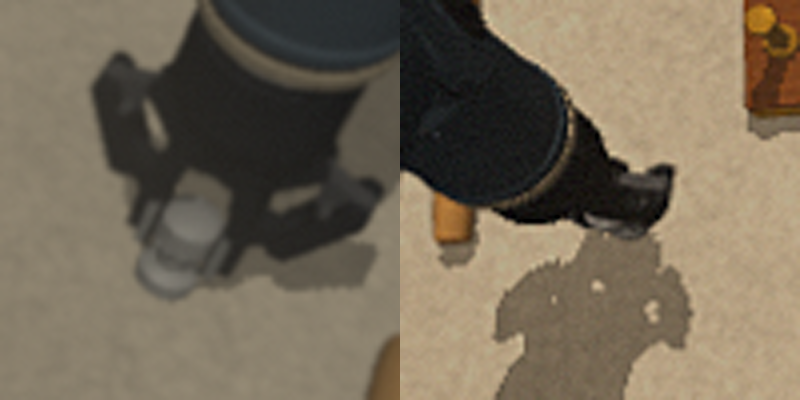

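>>> jog_arm([
  [0,-0.3,0,0,220],
  [0,-0.7,0,0,220],
  [0,-0.9,0,0,220],
  [0,-0.9,0,0,220],
  [0,-0.9,0,0,220],
  [0,-0.9,0,0,220],
  [0,0,0,0,220],
  [0,0,0,0,220],
])

```text
t: 39.83
eef_pos: [480.6, 376.2, 340.7]
eef_rot: [0.029, -0.701, 0.712, 0.037]
wrist_force: [-0.2, 0.2, -2.1]
finger_gap: 27.6
```

```bash
cd .;python3 car.py "(587.2,202.3,120)"
```

```text
t 39.8333 foot [465.09 373.66 146.15] units [-4.2   0.58  5.66] stake tilt deg [-0.15 -0.14] tooly [-5.35 -0.9 ] yaw -0.10560009738474774 F [-0.23  0.22 -2.15] gap 27.64434965315771
```

>>> jog_arm([
  [-0.5,0,0.7,0,220],
  [-0.7,0,0.9,0,220],
  [-0.5,0,0.7,0,220],
  [0,0,0,0,220],
  [0,0,0,0,220],
  [-0.5,0,0.7,0,220],
  [-0.7,0,0.9,0,220],
  [-0.5,0,0.7,0,220],
  [0,0,0,0,220],
  [0,0,0,0,220],
])

```text
t: 40.67
eef_pos: [579.8, 237.0, 327.8]
eef_rot: [0.036, -0.7, 0.712, 0.036]
wrist_force: [-0.8, 1.0, -1.4]
finger_gap: 28.0
```

```bash
cd .;python3 car.py "(587.2,202.3,110)"
```

```text
t 40.6667 foot [562.48 234.25 133.37] units [-0.9   0.71  1.05] stake tilt deg [-0.68 -0.16] tooly [-5.88 -0.97] yaw 0.008242820153469856 F [-0.76  1.   -1.43] gap 27.993095832376497
```

>>> jog_arm([
  [-0.4,0,0.5,0,220],
  [-0.4,0,0.4,0,220],
  [0,0,0,0,220],
  [0,0,0,0,220],
  [0,0.5,0,0,220],
  [0,0.7,0,0,220],
  [0,0.5,0,0,220],
  [0,0,0,0,220],
  [0,0,0,0,220],
])

```text
t: 41.42
eef_pos: [595.5, 216.7, 272.1]
eef_rot: [0.041, -0.701, 0.711, 0.035]
wrist_force: [1.0, -0.1, -1.8]
finger_gap: 27.7
```

```bash
cd .;python3 car.py "(587.2,202.3,25)"
```

```text
t 41.4167 foot [577.4  214.57  77.76] units [-0.51  1.72  0.39] stake tilt deg [-0.92  0.08] tooly [-6.1  -0.78] yaw 0.10979758998940262 F [ 0.96 -0.12 -1.83] gap 27.650720616424426
```

>>> jog_arm([
  [-0.2,0.2,0.2,0,220],
  [-0.2,0.3,0.15,0,220],
  [-0.05,0.3,0,0,220],
  [0,0.3,0,0,220],
  [0,0.1,0,0,220],
  [0,0,0,0,220],
  [0,0,0,0,220],
])

```text
t: 42.0
eef_pos: [607.0, 205.9, 233.5]
eef_rot: [0.04, -0.702, 0.71, 0.033]
wrist_force: [-0.4, -0.3, -2.0]
finger_gap: 27.9
```

```bash
cd .;python3 car.py "(587.2,202.3,25)"; python3 look.py a3 587 202 60
```

```text
t 42.0 foot [589.48 204.11  39.06] units [0.03 0.47 0.05] stake tilt deg [-0.76  0.17] tooly [-5.94 -0.7 ] yaw 0.12013390400297408 F [-0.36 -0.29 -2.03] gap 27.86908474599109
scene crop origin 297 219 x4
top crop origin 152 130 x4
```

View pics/l_a3.png

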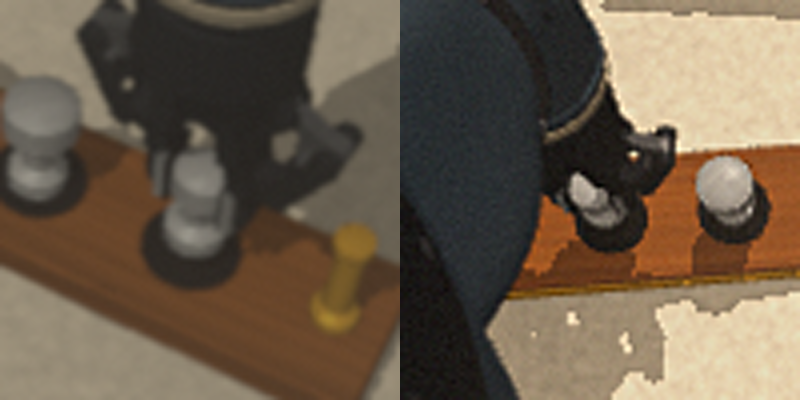

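```bash
cd .;python3 foot.py 344.5 282.75 39
```

```text
foot centre (scene) [588.55 202.73]
```

>>> jog_arm([
  [0.02,0.18,0.04,0,220],
  [0,0.15,0,0,220],
  [0,0.08,0,0,220],
  [0,0,0,0,220],
])

```text
t: 42.43
eef_pos: [605.1, 205.0, 221.7]
eef_rot: [0.04, -0.702, 0.71, 0.032]
wrist_force: [0.6, -0.2, -1.5]
finger_gap: 28.0
```

```bash
cd .;python3 car.py "(587.2,202.3,25)"
```

```text
t 42.4333 foot [588.1  203.4   27.29] units [0.02 0.08 0.04] stake tilt deg [-0.62  0.24] tooly [-5.8  -0.63] yaw 0.12698264803286521 F [ 0.63 -0.18 -1.54] gap 28.019079433579634
```

>>> jog_arm([
  [0.01,0.08,0.03,0,220],
  [0,0.05,0,0,220],
])

```text
t: 42.6
eef_pos: [604.7, 204.2, 219.3]
eef_rot: [0.039, -0.703, 0.71, 0.032]
wrist_force: [-6.8, -2.5, 25.3]
finger_gap: 28.1
```

```bash
cd .;python3 car.py "(587.2,202.3,25)"
```

```text
t 42.6 foot [587.9  202.81  24.84] units [ 0.02 -0.    0.02] stake tilt deg [-0.55  0.28] tooly [-5.73 -0.59] yaw 0.12771821860326807 F [-6.82 -2.46 25.32] gap 28.115168774319685
```

>>> jog_arm([
  [0,0,0,0,165],
  [0,0,0,0,150],
  [0,0,0,0,140],
  [0,0,0,0,130],
  [0,0,0,0,120],
  [0,0,0,0,115],
  [0,0,0,0,115],
])

```text
t: 43.18
eef_pos: [605.0, 204.1, 220.1]
eef_rot: [0.039, -0.703, 0.709, 0.031]
wrist_force: [0.2, -0.7, 0.3]
finger_gap: 46.8
```

```bash
cd .;python3 st.py; python3 look.py a4 587 202 60
```

```text
t 43.1833 pos [605.   204.15 220.08] grasp z 65.07756240382412 gap 46.750772216479305 F [ 0.25 -0.67  0.26] yaw off(units about tool y) 0.1271846045324145 tooly deg [-5.63 -0.55]
point 155 ahead [589.77 202.66  65.83]
scene crop origin 297 219 x4
top crop origin 152 130 x4
```

View pics/l_a4.png

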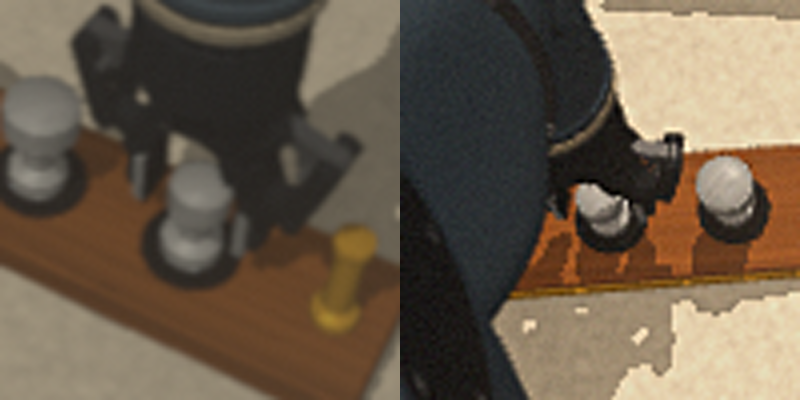

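>>> jog_arm([
  [0,-0.3,0,0,115],
  [0,-0.6,0,0,115],
  [0,-0.9,0,0,115],
  [0,-0.9,0,0,115],
  [0,-0.9,0,0,115],
  [0,-0.9,0,0,115],
  [0,0,0,0,115],
  [0.7,0,-0.7,0,115],
  [0.8,0,-0.8,0,115],
  [0.8,0,-0.8,0,115],
  [0,0,0,0,115],
])

```text
t: 44.2
eef_pos: [548.6, 273.2, 372.7]
eef_rot: [0.035, -0.703, 0.709, 0.032]
wrist_force: [-0.0, 0.4, 0.1]
finger_gap: 47.0
```

>>> jog_arm([
  [0.5,0,-0.8,0,115],
  [0.5,0,-0.8,0,115],
  [0.5,0,-0.8,0,115],
  [0,0,0,0,115],
  [0.3,0,-0.8,0,115],
  [0.3,0,-0.8,0,115],
  [0,0,0,0,115],
  [0,0,0,0,115],
])

```text
t: 44.87
eef_pos: [480.6, 398.4, 381.3]
eef_rot: [0.036, -0.704, 0.709, 0.03]
wrist_force: [1.0, -1.3, 1.0]
finger_gap: 46.7
```

```bash
cd .;python3 st.py
python3 - <<'E'
from h import *
for n in("scene","top"): cv2.imwrite(f"pics/{n}_end.png",vision.read_camera(n))
s=cv2.imread("pics/scene_end.png");t=cv2.imread("pics/top_end.png")
a=cv2.resize(s[190:320,190:410],None,fx=3.5,fy=3.5,interpolation=cv2.INTER_CUBIC)[:, :770]
b=cv2.resize(t[150:220,150:350],None,fx=3.85,fy=1.9,interpolation=cv2.INTER_CUBIC)
cv2.imwrite("pics/end_s.png",a);cv2.imwrite("pics/end_t.png",cv2.resize(t[150:220,150:350],None,fx=4,fy=4,interpolation=cv2.INTER_CUBIC))
E
```

```text
t 44.8667 pos [480.55 398.37 381.27] grasp z 226.2739520940121 gap 46.65843391212698 F [ 0.99 -1.27  1.02] yaw off(units about tool y) 0.09493476632527106 tooly deg [-5.36 -0.43]
point 155 ahead [466.05 397.2  226.96]
```

View pics/end_s.png

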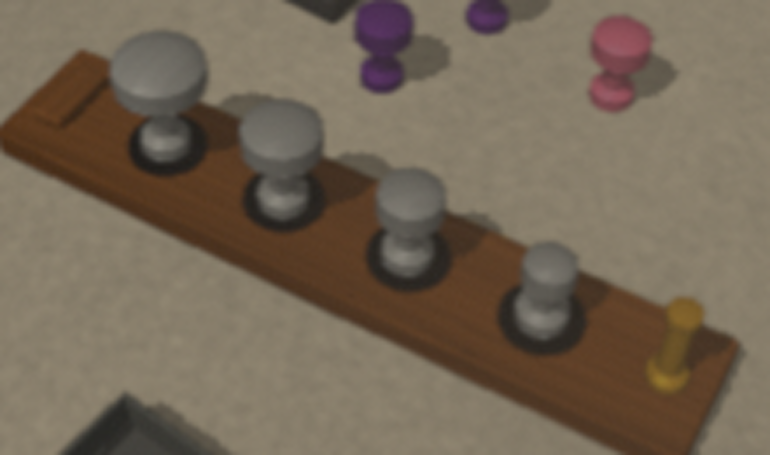

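View pics/end_t.png

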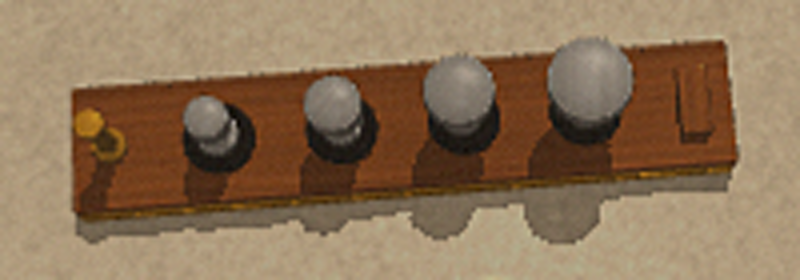

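The scene crop shows all four upright on their seats in order: a (543,320), b (408,255), c (283,200), d (167,145) from the post end. One numeric check of the centring.

```bash
for p in "167 163" "283 221" "408 275" "543 338"; do set -- $p; python3 foot.py $(python3 -c "print(190+$1/3.5,190+$2/3.5)") 25; done; echo seats-scene 621.2,-51 610.3,32.9 599.3,117.1 588.4,201.3
python3 - <<'E'
from h import *
T=dict(d=((590,80),73),c=((460,92),66),b=((333,103),58),a=((207,117),50))
for n,(p,z) in T.items(): print(n,onz("top",(150+p[0]/4,150+p[1]/4),z+20)[:2])
E
```

```text
foot centre (scene) [622.09 -50.95]
foot centre (scene) [612.38  35.04]
foot centre (scene) [597.79 118.08]
foot centre (scene) [585.88 204.44]
seats-scene 621.2,-51 610.3,32.9 599.3,117.1 588.4,201.3
d [619.36 -50.4 ]
c [609.02  34.39]
b [599.59 118.2 ]
a [587.97 202.04]
```

All within about 4 mm of the seat centres, in both views. Handing in.

```bash
python3 -c "
from bench import bot
print(bot.close_job()); print(bot.sense()['t'])"
```

```text
the job is handed in; nothing more can be done
None
the job is handed in; nothing more can be done
```

All four stakes stand upright on the rubber seats, in order of size from the brass post: a, b, c, d. None was knocked over, and I handed the job in at about 45 s of the 102 s allowed, with the gripper raised clear of everything.

**Last checks:** Measured against the seat centres seen by the same camera, the feet are within about 1–4 mm in the scene view. The heads are within about 1.5 mm of the averaged seat centres in the top view. The pink and purple stakes were not moved.

**What went less well:**
- **Hard press on d:** while I was lowering d, one step pushed the wrist force to 95 N, against the limit of 120 N. I backed off, re-centred d, and set the others down at no more than about 25 N.
- **Gripper tilt:** the tool drifted to a lean of up to about 6° during the carries, and the interface gave no direct way to correct it. I allowed for it when placing, and all four stakes stand upright.
- **Camera disagreement:** the two cameras differ by 2–3 mm on the seat positions, so I aimed at the average.

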